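# Load and start the glass annealer

## Robot

A 7-joint arm with a two-finger parallel gripper is mounted at the origin on the work surface. World frame = base frame: x ahead of the robot, y to its left, z up, the work surface at z = 0. Lengths are in mm, angles in rad, forces in N, time in s.
With the tool pointing down it reaches from about 400 to 875 mm from the base axis. Payload 19.3 kg.
Tool frame: the origin (TCP) lies on the centre line of the jaws, within the pads' length; the fingertips stand 8 mm ahead of it and the grasp point (between the pads) lies 11 mm behind it (ctrl.nose_length is the distance from the TCP to the fingertips, in mm); x points along the fingers, y is the direction in which the jaws open and shut, and the axes are right-handed (so a half turn about x gives the same grasp; the last joint's range is limited). The gripper opens to 85 mm and grips with 20 to 120 N. Pads are 22 mm wide; open, the fingers measure 114 mm over their backs; the gripper's body (76 mm by 85 mm) begins 54 mm behind the grasp point. The pads swing forward as they close: fully open they stand 13 mm farther back than shut.
Start: joints at [-1.356, 0.521, -0.036, 1.599, 0.021, 1.021, -0.113], TCP at [175.623, 599.81, 239.291] pointing down, gripper open.
Joint ranges: [-2.91, 2.91], [-0.3, 2.13], [-1.5, 1.42], [0.17, 2.43], [-1.26, 4.41], [0.16, 1.93], [-2.52, 2.52]. Speed limits (rad/s): [1.89, 1.89, 2.39, 2.39, 3.01, 3.01, 3.01].

## Interface

Orientations are given as a unit quaternion [x, y, z, w].
In Python, from plant import ctrl, eyes gives the robot as it stands. The module is installed in compiled form; this text tells all that it offers.
- The arm moves only by the tool jog_arm, never from a script. Its argument "targets" is a list of rows, each a list of 4 numbers: the shift along the tool's x, y, z normalised to -1 to 1, where 1 is 0.5 m, then the turn about the tool's x normalised to -1 to 1, where 1 is 2 pi rad. A call has 1 to 10 rows; each row is the pose to reach, as a shift and turn from the pose commanded when the call began, along the tool's axes at that moment, turning the shorter way round; what a row does not reach only later rows make up. A row lasts 1/10 s, in which the tool goes at most 50 mm and 8.59 degrees, less where a joint would pass 70% of its speed; a pose out of reach is approached as far as the arm can. A call with a number of a shift or a turn outside -1 to 1 is refused whole. A call with a gripper value outside its range is refused whole. "claw" is the opening, from 0 (shut) to 1 (fully open), set as the call begins (left out, the last holds). The fingers move at their own pace and stop on an object; "newtons" is the grip in N (left out, the last holds). Time passes only in rows, so rows that repeat a pose let the fingers close. It gives the time, the measured TCP pose, the force and the opening at its end, in the units of the state.
- ctrl.observe(): the state, without advancing time (a new reading comes with each control period).
- eyes.capture(name): name is "scene" or "top" or "wrist"; returns the picture (420x560x3 uint8, blue, green, red); there is no depth.
- eyes.camera_model(name): a dict with "camera_matrix" (3x3 intrinsics, pixels), "k1" (the pictures are not rectified: a ray, as slopes to the right and down, at radius r is drawn at 1 + k1 r^2 times it, then the intrinsics apply), "R" (3x3) and "t" (3): a world point X has camera coordinates R X + t; the wrist camera has in their place "T_tool_cam" (4x4, takes a point from camera to tool coordinates, whose origin is the TCP and whose axes are the tool frame's). Camera axes: x right, y down, z forward; pixel columns grow to the right and rows downward; lengths in mm; the calibration is good to about 2 mm. A picture is of the moment at which its call begins: read the wrist's pose just before it. camera_model takes no time and is no camera call.
- ctrl.close_job(): hands the job in, once; it reports no verdict.
The state is a dict: "time_s": time; "joint_pos": joint angles; "joint_velocities": joint speeds; "joint_efforts": joint torques, N m; "ee_pos": TCP position; "tool_rot": TCP orientation; "wrist_force": force on the tool from outside, world axes, zero at the start; "moment": the same for the moment, N m; "width": finger opening in mm.
Only numpy, scipy, OpenCV 4.12 (cv2) and the standard library are available. Lean on these libraries where they do the work, as an engineer would, in place of code of your own. Each camera call takes 0.05 s, during which the arm holds its last target.

## Task

Load the bench annealer: first turn the red heater knob fully anticlockwise to its off stop, then slide the shutter fully open to its stop and lay all the blue eye amulets flat on the chamber floor, side by side with none on top of another. Then slide the shutter fully shut to its stop, and last of all turn the black programme dial to the yellow mark. Leave the green amulet and the amber turtle where they are.

Things in the scene. Friction and masses are not known exactly. Their poses are not given: they have to be found in the camera images.
- chamber (a point): centre of the annealer's chamber floor, 25 mm above the table. The annealer is a fixed grey box 250 mm (x) by 450 mm (y); its open-topped chamber is 220 mm (x) by 205 mm (y) inside, with 15 mm walls rising 50 mm above the floor. Axes are the annealer's: +y points to the deck beside the chamber where the shutter parks, z up
- shutter (a joint): travel of the sliding shutter along the annealer's +y, m: 0 = fully shut over the chamber (end stop), 0.215 = fully open (end stop)
- shutter_grip (a point): where to hold the shutter's red grip, 108 mm above the table: a bar 90 mm long (x), 18 mm thick (y), 38 mm high, 15 mm of it above this point, in the middle of an aluminium plate 235 mm (x) by 222 mm (y), its top 85 mm above the table, that slides with it along y against 2 to 4 N of friction; axes are the annealer's
- heat (a joint): heater knob (red), rad, grows clockwise seen from above: 0 = off, end stop fully anticlockwise with the pointer at the red tick; 2.4 = full, the other end stop
- heat_grip (a point): on the red heater knob's axis, 97 mm above the table: a bar 57 mm long (this point's x, white pointer to -x), 14 mm wide (y), rising 7 mm above this point, on a disc 60 mm across with its top 23 mm below. The point turns with the knob. It is the left (+y) of two knobs 94 mm apart on a fixed white box 100 by 184 by 60 mm high; it stays where left
- prog (a joint): programme dial (black), rad, grows clockwise seen from above, 0 to 3.14; black ticks at 0, 0.785, 2.356 and 3.14, the wide yellow tick at 1.571; stays where it is left
- prog_grip (a point): grip point on the black programme dial's axis, same shape and size as the heater knob and beside it on the controller box (the right, -y one); the point turns with the dial, white pointer towards -x
- eye1: one of the blue cast-glass eye amulets (3 or 4 are there): a navy disc 56 mm across, 20 mm thick, a white, light-blue and black eye on both faces, and a hanging tab 16 mm wide, 12 mm thick reaching 44 mm from the disc's centre; about 110 g; origin in the middle of the disc (10 mm above what it lies on), x towards the tab, z the disc's axis; either face may be up
- eye2: one of the blue cast-glass eye amulets (3 or 4 are there): a navy disc 56 mm across, 20 mm thick, a white, light-blue and black eye on both faces, and a hanging tab 16 mm wide, 12 mm thick reaching 44 mm from the disc's centre; about 110 g; origin in the middle of the disc (10 mm above what it lies on), x towards the tab, z the disc's axis; either face may be up
- eye3: one of the blue cast-glass eye amulets (3 or 4 are there): a navy disc 56 mm across, 20 mm thick, a white, light-blue and black eye on both faces, and a hanging tab 16 mm wide, 12 mm thick reaching 44 mm from the disc's centre; about 110 g; origin in the middle of the disc (10 mm above what it lies on), x towards the tab, z the disc's axis; either face may be up
- eye4: one of the blue cast-glass eye amulets (3 or 4 are there): a navy disc 56 mm across, 20 mm thick, a white, light-blue and black eye on both faces, and a hanging tab 16 mm wide, 12 mm thick reaching 44 mm from the disc's centre; about 110 g; origin in the middle of the disc (10 mm above what it lies on), x towards the tab, z the disc's axis; either face may be up
- green_eye: bystander: a finished green glass amulet of the same shape as the blue ones, lying on the table; origin in the middle of the disc
- turtle: bystander: amber glass turtle about 110 mm long, 34 mm high; origin under its centre
Not all that is in view belongs to the job. Leave any pink look-alike of the part that bears heat alone.

How it is judged:
By the outcome, as a careful person would: the job done as asked, in the order asked, and still so for the second after the job is handed in, with the robot touching nothing.
Of eye1, eye2, eye3, eye4 only 3 to 4 are there at a start; the rules pass over those that are not, and their reading is None.
At some moment in a run one of eye1, eye2, eye3, eye4 may be knocked a few centimetres aside while the robot is not near it.
Once in a run the grip may slacken for a moment while it holds something.
It also fails if it takes over 210 s, if anything falls off the work surface, if the arm or the gripper's body presses on something with over 40 N, if the wrist force passes 120 N, or if a joint passes its speed limit or range.

## Working session

There is one attempt and no reset: what is moved stays moved. The work goes in short steps, Python scripts to look and compute and a tool call to move; the robot and the scene stay as the last step left them, time stands still between calls to the robot, and variables do not carry over. Pictures are saved under pics/ and viewed, and the job is handed in when it is done.

Besides the shell and the picture viewer there is one more tool, called as name([rows], argument=value, ...), one row to a line, values as JSON. jog_arm: Moves the arm, as the interface text tells. Its arguments: {"type":"object","properties":{"targets":{"type":"array","items":{"type":"array","items":{"type":"number"}}},"claw":{"type":"number"},"newtons":{"type":"number"}},"required":["targets"]}

```bash
ls; mkdir -p pics
python3 - <<'E'
from plant import ctrl, eyes
import cv2
print(ctrl.observe(), ctrl.nose_length)
for n in ("scene","top","wrist"):
    cv2.imwrite(f"pics/{n}0.png",eyes.capture(n)); print(n,eyes.camera_model(n))
E
```

```text
pics
{'time_s': 0.0, 'joint_pos': array([-1.35622361,  0.52200476, -0.0362939 ,  1.60000326,  0.02122887,
        1.02106502, -0.11280923]), 'joint_velocities': array([-1.54212618e-03, -5.59747511e-04,  7.87276447e-04, -6.83006042e-04,
        4.97472416e-05, -2.19673792e-03,  2.19907757e-04]), 'joint_efforts': array([ 4.67824466e-04, -9.27097321e+01,  1.98117033e+00, -3.69937670e+01,
        1.80091598e-02,  8.25404510e-03, -1.45510739e-05]), 'ee_pos': array([175.55834542, 599.50800286, 238.73356892]), 'tool_rot': array([ 0.09996716,  0.69996253, -0.10074108,  0.6999359 ]), 'wrist_force': array([ 0.03208858, -0.45466638,  0.03177913]), 'moment': array([ 0.01196814, -0.00555384, -0.00540469]), 'width': 85.73079356935713} 8.0
scene {'camera_matrix': array([[383.97363032,   0.        , 280.21886668],
       [  0.        , 383.97363032, 212.68862567],
       [  0.        ,   0.        ,   1.        ]]), 'k1': -0.013681785245778582, 'R': array([[ 0.33882126,  0.94081541,  0.00815537],
       [ 0.66772162, -0.23434566, -0.70656206],
       [-0.66283331,  0.24484376, -0.70760409]]), 't': a
[... 331 characters left out ...]
 -0.01119298, -0.10783134],
       [ 0.10742148,  0.03236096, -0.99368677]]), 't': array([-119.68179881,  415.19437783,  956.55314748])}
wrist {'camera_matrix': array([[323.01139774,   0.        , 278.67712161],
       [  0.        , 323.01139774, 206.98318344],
       [  0.        ,   0.        ,   1.        ]]), 'k1': -0.004089472815525489, 'T_tool_cam': array([[-7.56515856e-05, -2.86087050e-01,  9.58203629e-01,
        -1.34751328e+02],
       [ 9.99999984e-01, -1.78496201e-04,  2.56585679e-05,
         2.94717159e-02],
       [ 1.63695123e-04,  9.58203615e-01,  2.86087059e-01,
        -7.30246205e+01],
       [ 0.00000000e+00,  0.00000000e+00,  0.00000000e+00,
         1.00000000e+00]])}
```

View pics/scene0.png

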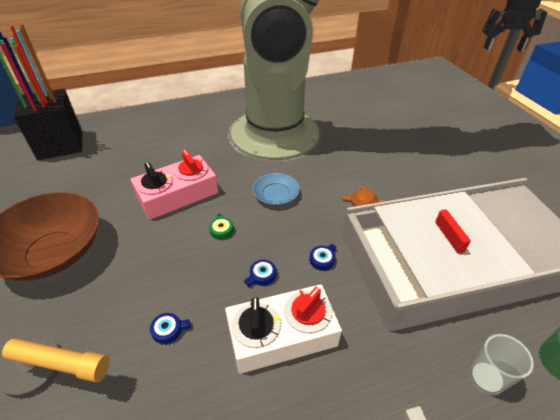

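View pics/top0.png

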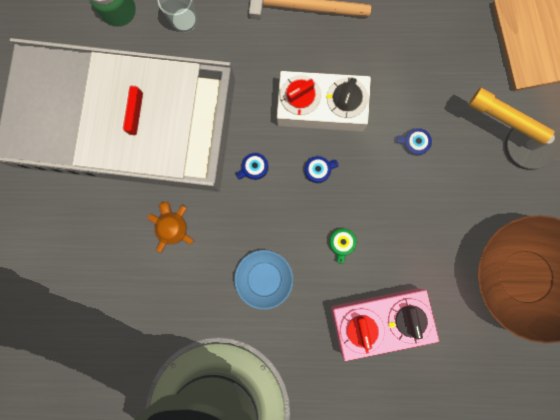

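View pics/wrist0.png

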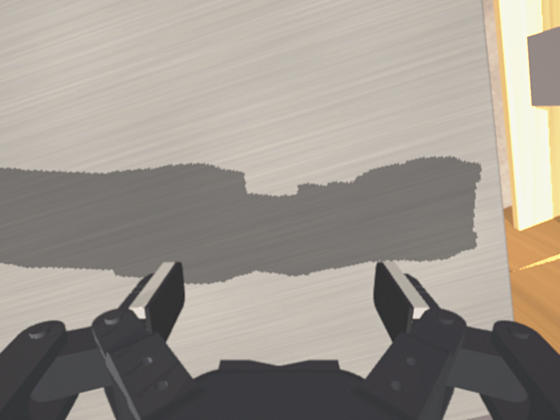

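The overhead view shows three blue eyes at about (255,166), (318,169) and (418,141), the white controller at (323,100), the annealer at upper left with its shutter part open and its grip at (133,110). The pink look-alike is at (387,325), green eye (343,242), turtle (170,228). Next I'll measure these.

```bash
cat > h.py <<'E'
import numpy as np, cv2
from plant import ctrl, eyes
from scipy.spatial.transform import Rotation as Rn
def pose():
    s=ctrl.observe(); return s['ee_pos'], Rn.from_quat(s['tool_rot']).as_matrix(), s
def ext(name):
    m=eyes.camera_model(name)
    if 'R' in m: return m['camera_matrix'],m['k1'],np.array(m['R']),np.array(m['t'])
    p,R,_=pose(); T=np.eye(4);T[:3,:3]=R;T[:3,3]=p
    W=np.linalg.inv(T@np.array(m['T_tool_cam'])); return m['camera_matrix'],m['k1'],W[:3,:3],W[:3,3]
def px2w(c,uv,z):
    K,k1,R,t=c; uv=np.atleast_2d(np.float64(uv)); 
    n=cv2.undistortPoints(uv.reshape(-1,1,2),K,np.array([k1,0,0,0.])).reshape(-1,2)
    d=np.c_[n,np.ones(len(n))]@R; o=-R.T@t
    return o+d*((z-o[2])/d[:,2])[:,None]
def w2px(c,X):
    K,k1,R,t=c
    return cv2.projectPoints(np.float64(X).reshape(-1,3),cv2.Rodrigues(R)[0],t,K,np.array([k1,0,0,0.]))[0].reshape(-1,2)
def go(x,y,z,ang=None):
    """print normalized shift for tool target; ang = world angle (deg) of jaw axis y"""
    p,R,s=pose(); d=R.T@(np.array([x,y,z])-p)/500
    yaw=np.degrees(np.arctan2(R[1,1],R[0,1])); out=''
    t=0
    if ang is not None:
        e=(ang-yaw+90)%180-90
        t=-e/360   # tool x is down
        out=f' turn={t:.4f}'
    print('shift',np.round(d,4),out,'yaw',round(yaw,1),'rows>=',int(np.ceil(max(np.linalg.norm(d)*10,abs(t)*360/8.59))),'q7',round(s['joint_pos'][6],2),'t',round(s['time_s'],2))
E
python3 - <<'E'
from h import *
c=ext('top'); im=cv2.imread('pics/top0.png'); hsv=cv2.cvtColor(im,cv2.COLOR_BGR2HSV)
print('cam',-c[2].T@c[3])
# blue: navy
m=cv2.inRange(hsv,(110,120,40),(130,255,255))
n,l,st,ce=cv2.connectedComponentsWithStats(m)
for i in range(1,n):
    if st[i,4]>60: print('navy',st[i],ce[i].round(1),px2w(c,ce[i],20).round(0))
for nm,uv,z in [('grip ends',[(138,88),(128,133)],123),('platecorners',[(91,52),(199,63),(184,178),(76,165)],85),('chamber right outer corners',[(229,63),(220,187)],75),('boxtop',[(279,73),(370,74),(368,124),(278,122)],60),('knobs',[(300,96),(348,98)],80),('eyes',[(255,166),(318,169),(418,141)],20)]:
    print(nm,px2w(c,uv,z).round(0).tolist())
crop=im[50:210,230:450]; cv2.imwrite('pics/c1.png',cv2.resize(crop,None,fx=3.5,fy=3.5,interpolation=cv2.INTER_CUBIC))
crop=im[30:200,0:240]; cv2.imwrite('pics/c2.png',cv2.resize(crop,None,fx=3.3,fy=3.3,interpolation=cv2.INTER_CUBIC))
E
```

```text
cam [ 311.74172044 -145.91932803  991.57888126]
navy [407 129  25  25 127] [421.1 141.9] [[ 554. -414.   20.]]
navy [236 153  32  26 274] [251.8 168. ] [[496. -62.  20.]]
navy [305 156  33  27 269] [320.  168.6] [[ 496. -205.   20.]]
grip ends [[630.0, 150.0, 123.0], [542.0, 165.0, 123.0]]
platecorners [[718.0, 262.0, 85.0], [696.0, 42.0, 85.0], [463.0, 64.0, 85.0], [487.0, 279.0, 85.0]]
chamber right outer corners [[701.0, -17.0, 75.0], [447.0, -5.0, 75.0]]
boxtop [[686.0, -118.0, 60.0], [684.0, -302.0, 60.0], [580.0, -298.0, 60.0], [584.0, -117.0, 60.0]]
knobs [[631.0, -161.0, 80.0], [627.0, -256.0, 80.0]]
eyes [[501.0, -69.0, 20.0], [495.0, -201.0, 20.0], [556.0, -407.0, 20.0]]
```

View pics/c1.png

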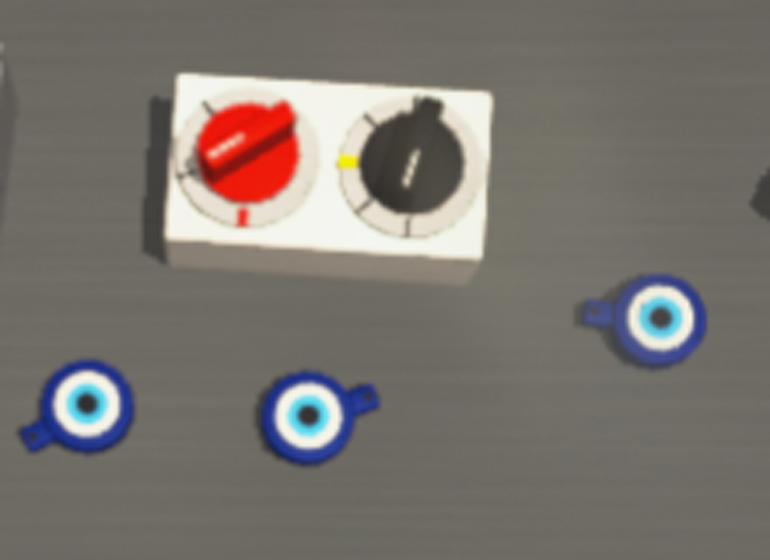

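View pics/c2.png

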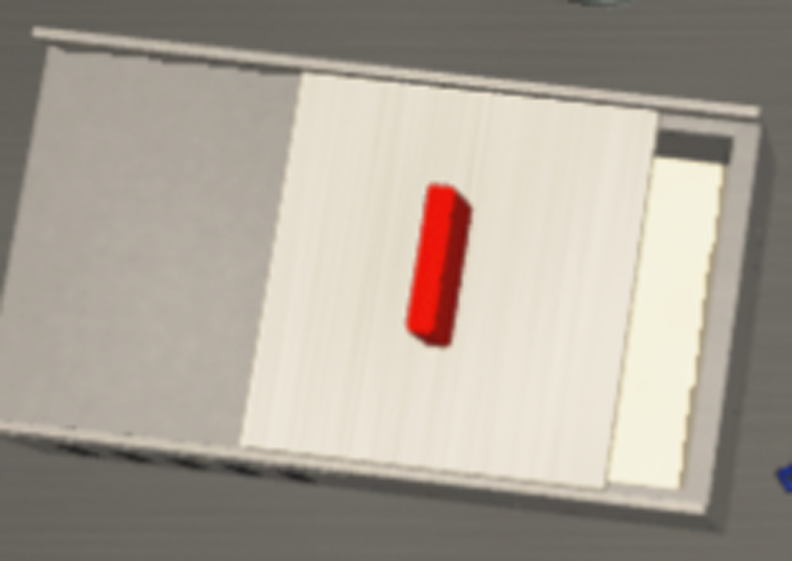

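Crop views: the red knob's white pointer points lower left (about 55° clockwise of the red tick). The black dial's pointer is near its bottom tick and the yellow tick is on the left. Next I'll compute the knob angles and the approach.

Run:
```python
from h import *
c=ext('top')
f=lambda L,z:px2w(c,[(230+x/3.5,50+y/3.5) for x,y in L],z)
for n,L in (('red',[(207,160),(284,110)]),('blk',[(404,183),(430,103)])):
    w=f(L,104); d=w[0]-w[1]; print(n,w.round(0),w.mean(0).round(0),np.degrees(np.arctan2(d[1],d[0])))
print('redtick',f([(242,217)],62),'yellow',f([(347,161)],62),'blk0',f([(407,225)],62))
print('redskirt',f([(247,158)],66),'blkskirt',f([(411,166)],66))
p,R,s=pose(); print(R.round(3))
go(631,-161,230,None)
```

```text
red [[ 623. -139.  104.]
 [ 652. -182.  104.]] [ 637. -160.  104.] 124.11387925253356
blk [[ 610. -248.  104.]
 [ 656. -262.  104.]] [ 633. -255.  104.] 162.56932617412625
redtick [[ 603.87042739 -159.51045906   62.        ]] yellow [[ 637.33685163 -219.79554967   62.        ]] blk0 [[ 599.5346682 -254.294968    62.       ]]
redskirt [[ 637.5467003  -161.99117833   66.        ]] blkskirt [[ 633.06948596 -256.11786576   66.        ]]
[[-0.     0.281  0.96 ]
 [-0.001  0.96  -0.281]
 [-1.    -0.001  0.   ]]
shift [ 0.0188 -1.204   1.3016]  yaw 73.7 rows>= 18 q7 -0.11 t 0.15
```

jog_arm([
  [0,-0.6,0.65,0],
  [0,-0.6,0.65,0],
  [0,-0.6,0.65,0],
  [0,-0.6,0.65,0],
  [0,-0.6,0.65,0],
  [0,-0.6,0.65,0],
  [0,-0.6,0.65,0],
  [0,-0.6,0.65,0],
  [0,-0.6,0.65,0],
  [0,-0.6,0.65,0],
], claw=0.5)

```text
time_s: 1.15
ee_pos: [405.5, 215.7, 239.4]
tool_rot: [0.102, 0.699, -0.103, 0.7]
wrist_force: [-1.1, 2.0, -0.2]
width: 42.8
```

Run:
```python
from h import *
go(637,-161,205,34)
```

```text
shift [ 0.0701 -0.5883  0.6602]  turn=0.1091 yaw 73.3 rows>= 9 q7 0.69 t 1.15
```

jog_arm([
  [0.07,-0.588,0.66,0.109],
  [0.07,-0.588,0.66,0.109],
  [0.07,-0.588,0.66,0.109],
  [0.07,-0.588,0.66,0.109],
  [0.07,-0.588,0.66,0.109],
  [0.07,-0.588,0.66,0.109],
  [0.07,-0.588,0.66,0.109],
  [0.07,-0.588,0.66,0.109],
  [0.07,-0.588,0.66,0.109],
  [0.07,-0.588,0.66,0.109],
])

```text
time_s: 2.15
ee_pos: [638.1, -159.9, 203.1]
tool_rot: [0.33, 0.625, -0.332, 0.625]
wrist_force: [-2.0, 0.1, 0.0]
width: 42.5
```

Run:
```python
from h import *
c=ext('wrist'); cv2.imwrite('pics/w1.png',eyes.capture('wrist'))
go(637,-161,86,34)
print(w2px(c,[(637,-161,104)]),pose()[0])
```

```text
shift [ 0.2343 -0.0048  0.0063]  turn=0.0007 yaw 34.2 rows>= 3 q7 0.93 t 2.2
[[277.12229073 211.21581162]] [ 637.365936   -156.91458927  203.15716282]
```

View pics/w1.png

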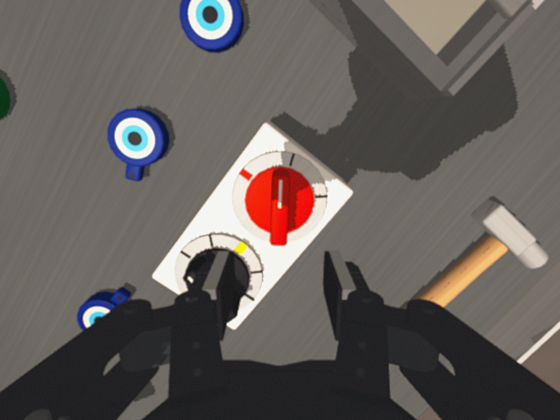

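The wrist view shows the red bar vertical at (279,206), in line with the jaws. I'll descend and grip.

jog_arm([
  [0.1,0,0.002,0],
  [0.2,0,0.002,0],
  [0.233,0,0.002,0],
  [0.233,0,0.002,0],
  [0.233,0,0.002,0],
  [0.233,0,0.002,0],
])

```text
time_s: 2.8
ee_pos: [639.1, -155.2, 90.3]
tool_rot: [0.33, 0.625, -0.329, 0.627]
wrist_force: [1.0, 0.1, 0.5]
width: 42.4
```

jog_arm([
  [0,0,0,0],
  [0,0,0,0],
  [0,0,0,0],
  [0,0,0,0],
  [0,0,0,0],
], claw=0, newtons=40)

```text
time_s: 3.3
ee_pos: [636.5, -156.8, 89.2]
tool_rot: [0.329, 0.626, -0.331, 0.625]
wrist_force: [-14.2, -4.2, 19.0]
width: 13.2
```

jog_arm([
  [-0.006,0,0,0],
  [-0.006,0,0,0],
  [-0.006,0,0,0],
])

```text
time_s: 3.6
ee_pos: [636.2, -156.7, 89.6]
tool_rot: [0.329, 0.626, -0.331, 0.625]
wrist_force: [-0.5, -9.7, -21.5]
width: 13.0
```

Run:
```python
from h import *
p,R,s=pose();print(p,s['wrist_force'],s['moment'],R.T@s['wrist_force'],s['width'])
```

```text
[ 636.1750177  -156.74325724   89.64585851] [ -0.51260011  -9.69211984 -21.53777987] [-1.95525364  0.2265375  -0.02858631] [21.5550269  -5.81793738  7.72064294] 12.96104130773019
```

jog_arm([
  [0.003,0,0,-0.02],
  [0.003,0,0,-0.04],
  [0.003,0,0,-0.06],
  [0.003,0,0,-0.08],
  [0.003,0,0,-0.1],
  [0.003,0,0,-0.12],
  [0.003,0,0,-0.135],
  [0.003,0,0,-0.135],
  [0.003,0,0,-0.135],
])

```text
time_s: 4.5
ee_pos: [634.2, -160.3, 89.5]
tool_rot: [0.043, 0.708, -0.046, 0.704]
wrist_force: [-20.6, -18.6, 8.2]
width: 13.2
```

```bash
cat > st.py <<'E'
from h import *
p,R,s=pose();print(p.round(1),'F',s['wrist_force'].round(1),'Mtool',(R.T@s['moment']).round(2),'Ftool',(R.T@s['wrist_force']).round(1),'w',s['width'],'q',s['joint_pos'].round(2));go(0,0,0,0)
E
python3 st.py
```

```text
[ 634.2 -160.3   89.5] F [-20.6 -18.6   8.2] Mtool [ 0.07  3.93 -4.78] Ftool [ -8.  -21.1 -18.1] w 13.155524058411546 q [ 0.12  0.75  0.05  1.63 -0.04  0.78  1.63]
shift [ 0.1852  0.1605 -1.2976]  turn=0.2300 yaw 82.8 rows>= 14 q7 1.63 t 4.5
```

jog_arm([
  [0,-0.003,-0.003,-0.006],
  [0,-0.003,-0.003,-0.012],
  [0,-0.003,-0.003,-0.018],
  [0,-0.003,-0.003,-0.022],
  [0,-0.003,-0.003,-0.022],
  [0,-0.003,-0.003,-0.022],
])

```text
time_s: 5.1
ee_pos: [634.0, -160.7, 89.6]
tool_rot: [-0.005, 0.708, 0.003, 0.706]
wrist_force: [-11.1, -14.8, 2.4]
width: 13.1
```

```bash
python3 st.py
```

```text
[ 634.  -160.7   89.6] F [-11.1 -14.8   2.4] Mtool [ 1.88  2.4  -3.34] Ftool [ -2.3 -14.7 -11.3] w 13.064708601583568 q [ 0.15  0.74  0.01  1.63 -0.01  0.78  1.74]
shift [ 0.182   0.3364 -1.2638]  turn=-0.2482 yaw 90.7 rows>= 14 q7 1.74 t 5.1
```

jog_arm([
  [0,-0.002,-0.002,-0.006],
  [0,-0.002,-0.002,-0.01],
  [0,-0.002,-0.002,-0.01],
  [0,-0.002,-0.002,-0.01],
])

```text
time_s: 5.5
ee_pos: [633.0, -160.7, 89.7]
tool_rot: [-0.027, 0.708, 0.026, 0.705]
wrist_force: [-13.1, -10.9, 6.3]
width: 13.0
```

```bash
python3 st.py
```

```text
[ 633.  -160.7   89.7] F [-13.1 -10.9   6.3] Mtool [ 1.69  3.09 -2.  ] Ftool [ -6.2  -9.9 -13.9] w 12.986590158439075 q [ 0.16  0.74 -0.    1.63  0.01  0.78  1.8 ]
shift [ 0.1832  0.4157 -1.2376]  turn=-0.2381 yaw 94.3 rows>= 14 q7 1.8 t 5.5
```

jog_arm([
  [0,0,0,0],
  [0,0,0,0],
  [0,0,0,0],
  [-0.1,0,0,0],
  [-0.2,0,0,0],
  [-0.24,0,0,0],
  [-0.24,0,0,0],
  [-0.24,0,0,0],
], claw=0.5)

```text
time_s: 6.3
ee_pos: [635.3, -157.2, 209.5]
tool_rot: [-0.028, 0.706, 0.028, 0.707]
wrist_force: [0.2, -0.1, -0.5]
width: 42.7
```

Run:
```python
from h import *
c=ext('wrist'); im=eyes.capture('wrist'); cv2.imwrite('pics/w2.png',im)
go(588,160,250,84.5)
print(px2w(c,[(278.7,207)],104))
```

```text
shift [-0.0825  0.6398 -0.0429]  turn=0.0280 yaw 94.6 rows>= 7 q7 1.8 t 6.35
[[ 634.14328487 -157.14091484  104.        ]]
```

View pics/w2.png

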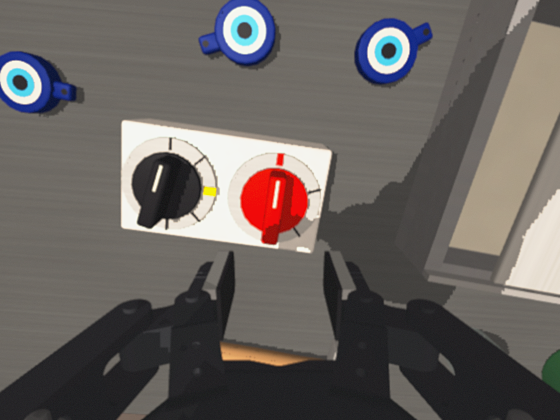

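The red pointer lines up with the red tick: bar from (280,172) to (270,240), tick at (281,159). The heater is off. Next, the shutter.

jog_arm([
  [-0.02,0.64,-0.043,0.028],
  [-0.02,0.64,-0.043,0.028],
  [-0.02,0.64,-0.043,0.028],
  [-0.02,0.64,-0.043,0.028],
  [-0.02,0.64,-0.043,0.028],
  [-0.02,0.64,-0.043,0.028],
  [-0.02,0.64,-0.043,0.028],
  [-0.02,0.64,-0.043,0.028],
  [-0.02,0.64,-0.043,0.028],
])

```text
time_s: 7.25
ee_pos: [587.9, 159.6, 218.2]
tool_rot: [0.033, 0.707, -0.034, 0.706]
wrist_force: [-0.7, -1.0, 0.1]
width: 42.7
```

Run:
```python
from h import *
c=ext('wrist'); im=eyes.capture('wrist'); cv2.imwrite('pics/w3.png',im)
m=cv2.inRange(cv2.cvtColor(im,cv2.COLOR_BGR2HSV),(0,150,150),(8,255,255))|cv2.inRange(cv2.cvtColor(im,cv2.COLOR_BGR2HSV),(172,150,150),(180,255,255))
n,l,st,ce=cv2.connectedComponentsWithStats(m)
for i in range(1,n):
    if st[i,4]>300:
        cn=np.argwhere(l==i)[:,::-1].astype(np.float32); r=cv2.minAreaRect(cn)
        bx=px2w(c,cv2.boxPoints(r),123); print(st[i],ce[i],px2w(c,ce[i],123),px2w(c,r[0],123),bx.round(0).tolist())
go(588,160,97,84.5)
```

```text
[ 276  156   24   65 1402] [286.91654779 186.72253923] [[568.70608716 167.50128706 123.        ]] [[569.69837    167.84091282 123.        ]] [[546.0, 162.0, 123.0], [547.0, 178.0, 123.0], [595.0, 174.0, 123.0], [593.0, 157.0, 123.0]]
shift [ 0.2428  0.0027 -0.0005]  turn=-0.0002 yaw 84.4 rows>= 3 q7 1.12 t 7.3
```

View pics/w3.png

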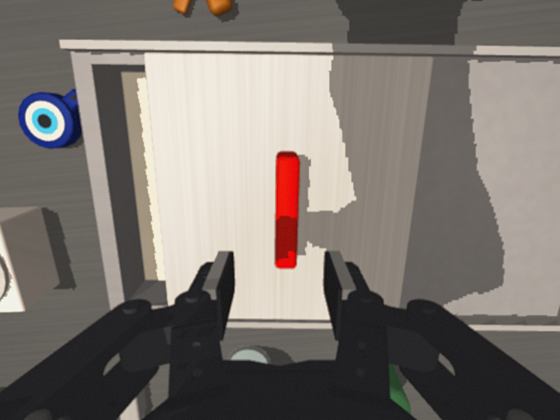

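The red grip bar is at about (287,210), 5 mm farther along +y than I estimated. I'll adjust, descend and grip.

jog_arm([
  [0.1,0.012,0,0],
  [0.2,0.012,0,0],
  [0.24,0.012,0,0],
  [0.24,0.012,0,0],
  [0.24,0.012,0,0],
])

```text
time_s: 7.8
ee_pos: [589.4, 164.7, 99.8]
tool_rot: [0.034, 0.706, -0.035, 0.706]
wrist_force: [-0.5, 0.4, 0.5]
width: 42.5
```

jog_arm([
  [0,0,0,0],
  [0,0,0,0],
  [0,0,0,0],
  [0,0,0,0],
  [0,0,0,0],
], claw=0, newtons=40)

```text
time_s: 8.3
ee_pos: [589.9, 165.7, 101.1]
tool_rot: [0.035, 0.705, -0.034, 0.707]
wrist_force: [-1.1, -1.3, 7.6]
width: 17.4
```

```bash
python3 st.py;python3 - <<'E'
from h import *
p,R,s=pose()
for a in (-5,-5.5,-6):
    u=np.array([-np.sin(np.radians(a)),np.cos(np.radians(a)),0]); go(*(p+u*160),84.5)
E
```

```text
[589.9 165.7 101.1] F [-1.1 -1.3  7.6] Mtool [ 0.36  0.11 -0.35] Ftool [-7.6 -1.4 -1. ] w 17.42872643568068 q [-0.37  0.67 -0.    1.74  0.    0.72  1.1 ]
shift [ 0.199  -0.4445 -1.1425]  turn=0.2345 yaw 84.4 rows>= 13 q7 1.1 t 8.3
shift [ 3.0e-04  3.2e-01 -3.2e-03]  turn=-0.0002 yaw 84.4 rows>= 4 q7 1.1 t 8.3
shift [ 3.0e-04  3.2e-01 -4.0e-04]  turn=-0.0002 yaw 84.4 rows>= 4 q7 1.1 t 8.3
shift [3.0e-04 3.2e-01 2.4e-03]  turn=-0.0002 yaw 84.4 rows>= 4 q7 1.1 t 8.3
```

jog_arm([
  [-0.003,0.03,0,0],
  [-0.003,0.06,0,0],
  [-0.003,0.09,0,0],
  [-0.003,0.12,0,0],
  [-0.003,0.15,0,0],
  [-0.003,0.18,0,0],
  [-0.003,0.21,0,0],
  [-0.003,0.24,0,0],
  [-0.003,0.26,0,0],
  [-0.003,0.26,0,0],
])

```text
time_s: 9.3
ee_pos: [604.0, 295.4, 101.2]
tool_rot: [0.035, 0.705, -0.034, 0.708]
wrist_force: [19.0, 0.5, -20.6]
width: 17.6
```

```bash
python3 st.py
```

```text
[604.  295.4 101.2] F [ 19.    0.5 -20.6] Mtool [ 0.44 -3.7   0.39] Ftool [20.7  2.3 18.8] w 17.61367758183724 q [-0.55  0.75  0.01  1.57 -0.01  0.81  0.94]
shift [ 0.196  -0.7052 -1.1462]  turn=0.2346 yaw 84.4 rows>= 14 q7 0.94 t 9.3
```

jog_arm([
  [0.003,0.01,0.003,0],
  [0.003,0.02,0.003,0],
  [0.003,0.03,0.003,0],
  [0.003,0.04,0.003,0],
  [0.003,0.048,0.003,0],
  [0.003,0.055,0.003,0],
  [0.003,0.055,0.003,0],
])

```text
time_s: 10.0
ee_pos: [607.0, 322.9, 101.1]
tool_rot: [0.035, 0.705, -0.034, 0.707]
wrist_force: [5.7, 0.9, 4.7]
width: 17.5
```

```bash
python3 st.py
```

```text
[607.  322.9 101.1] F [5.7 0.9 4.7] Mtool [ 0.48 -1.07  0.13] Ftool [-4.7  1.5  5.6] w 17.507922559956754 q [-0.58  0.77  0.01  1.53 -0.01  0.84  0.91]
shift [ 0.1971 -0.7606 -1.1466]  turn=0.2346 yaw 84.5 rows>= 14 q7 0.91 t 10.0
```

jog_arm([
  [0,0.005,0,0],
  [0,0.01,0,0],
  [0,0.015,0,0],
  [0,0.015,0,0],
])

```text
time_s: 10.4
ee_pos: [607.3, 325.2, 101.0]
tool_rot: [0.033, 0.706, -0.037, 0.706]
wrist_force: [-7.4, -25.6, 22.6]
width: 17.2
```

```bash
python3 st.py
```

```text
[607.3 325.2 101. ] F [ -7.4 -25.6  22.6] Mtool [ 0.31  0.95 -4.93] Ftool [-22.5 -26.3  -4.8] w 17.21433126756186 q [-0.59  0.78  0.02  1.52 -0.01  0.85  0.9 ]
shift [ 0.2055 -0.7669 -1.144 ]  turn=0.2341 yaw 84.3 rows>= 14 q7 0.9 t 10.4
```

jog_arm([
  [0,-0.004,0,0],
  [0,-0.004,0,0],
  [0,-0.004,0,0],
  [-0.1,-0.004,0,0],
  [-0.2,-0.004,0,0],
  [-0.26,-0.004,0,0],
  [-0.26,-0.004,0,0],
], claw=0.55)

```text
time_s: 11.1
ee_pos: [607.6, 329.3, 234.4]
tool_rot: [0.035, 0.704, -0.032, 0.708]
wrist_force: [0.9, -0.0, 0.1]
width: 47.1
```

```bash
python3 - <<'E'
from h import *
cv2.imwrite('pics/top2.png',eyes.capture('top'))
cv2.imwrite('pics/scene2.png',eyes.capture('scene'))
E
python3 st.py
```

```text
[606.  328.4 229.7] F [ 0.8 -0.3 -0.4] Mtool [ 0.   -0.03  0.04] Ftool [ 0.4 -0.2  0.9] w 47.110703933087954 q [-0.6   0.64  0.02  1.42 -0.02  1.08  0.9 ]
shift [ 0.4581 -0.77   -1.1439]  turn=0.2348 yaw 84.5 rows>= 15 q7 0.9 t 11.2
```

View pics/top2.png

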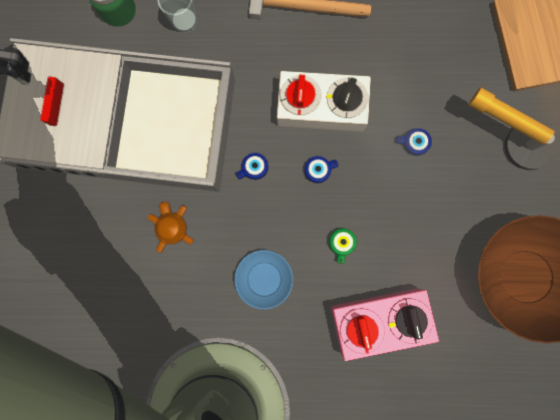

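View pics/scene2.png

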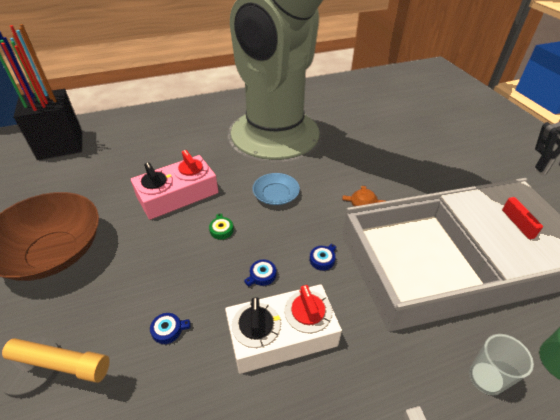

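Shutter open. The chamber is empty with its floor at about (118–219, 70–178). There are three blue eyes in total and no fourth anywhere. Next I'll measure the eye poses and the chamber.

```bash
cat >> h.py <<'E'
def eyesfind(im,c,zt=20,verbose=True):
    hsv=cv2.cvtColor(im,cv2.COLOR_BGR2HSV)
    m=cv2.inRange(hsv,(108,110,35),(132,255,255)); out=[]
    m=cv2.morphologyEx(m,cv2.MORPH_CLOSE,np.ones((3,3)))
    for cn in cv2.findContours(m,cv2.RETR_EXTERNAL,cv2.CHAIN_APPROX_NONE)[0]:
        if cv2.contourArea(cn)<250: continue
        w=px2w(c,cn.reshape(-1,2),zt-5)[:,:2]   # about mid height outline
        # fit: disc circle by robust: maximise inscribed circle of contour
        mask=np.zeros(m.shape,np.uint8); cv2.drawContours(mask,[cn],-1,255,-1)
        big=cv2.resize(mask,None,fx=4,fy=4); d=cv2.distanceTransform(big,cv2.DIST_L2,5)
        _,mx,_,loc=cv2.minMaxLoc(d); ctr=px2w(c,[(loc[0]/4-.375,loc[1]/4-.375)],zt-5)[0,:2]
        r=np.hypot(*(w-ctr).T); tip=w[r>36]
        a=np.degrees(np.arctan2(*( (tip.mean(0)-ctr)[::-1]))) if len(tip) else None
        out.append((ctr,a,r.max(),cv2.contourArea(cn)))
        if verbose: print('eye',ctr.round(1),'tab deg',a and round(a,1),'rmax',r.max().round(1),'px',cn.mean(0).round(0))
    return out
E
python3 - <<'E'
from h import *
c=ext('top'); im=cv2.imread('pics/top2.png'); eyesfind(im,c)
w=px2w(c,[(129,71),(219,78),(211,178),(117,169)],25);print(w.round(0),w.mean(0))
crop=im[40:200,90:250]; cv2.imwrite('pics/c3.png',cv2.resize(crop,None,fx=3.5,fy=3.5,interpolation=cv2.INTER_CUBIC))
E
```

```text
eye [ 496.6 -199. ] tab deg -71.0 rmax 43.8 px [[320. 168.]]
eye [502.3 -67.2] tab deg 121.1 rmax 42.5 px [[252. 167.]]
eye [ 558.1 -409. ] tab deg 89.9 rmax 41.6 px [[415. 141.]]
[[703. 205.  25.]
 [689.  11.  25.]
 [473.  22.  25.]
 [491. 220.  25.]] [589.03723796 114.38907786  25.        ]
```

View pics/c3.png

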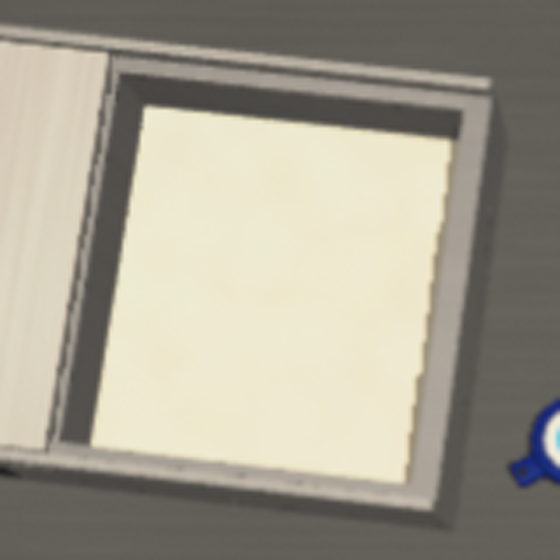

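Run:
```python
from h import *
m=eyes.camera_model('wrist'); T=np.linalg.inv(np.array(m['T_tool_cam']))
c=(m['camera_matrix'],m['k1'],T[:3,:3],T[:3,3])
for w in (21.3,42.8):
  for x in (-15,-10,-5,0,5,8):
    print(w,x,w2px(c,[(x,-w,-11),(x,-w,11)]).round(0).tolist())
for f,z in (('w1.png',3),('wrist0.png',3)):
    im=cv2.imread('pics/'+f)[220:320,150:410]; cv2.imwrite('pics/f_'+f,cv2.resize(im,None,fx=z,fy=z))
```

```text
21.3 -15 [[227.0, 268.0], [229.0, 315.0]]
21.3 -10 [[228.0, 263.0], [231.0, 308.0]]
21.3 -5 [[230.0, 258.0], [232.0, 301.0]]
21.3 0 [[232.0, 253.0], [234.0, 295.0]]
21.3 5 [[233.0, 248.0], [235.0, 290.0]]
21.3 8 [[234.0, 246.0], [236.0, 287.0]]
42.8 -15 [[174.0, 268.0], [179.0, 315.0]]
42.8 -10 [[178.0, 263.0], [182.0, 308.0]]
42.8 -5 [[181.0, 258.0], [185.0, 301.0]]
42.8 0 [[184.0, 253.0], [188.0, 295.0]]
42.8 5 [[187.0, 248.0], [191.0, 290.0]]
42.8 8 [[189.0, 246.0], [193.0, 287.0]]
```

View pics/f_wrist0.png

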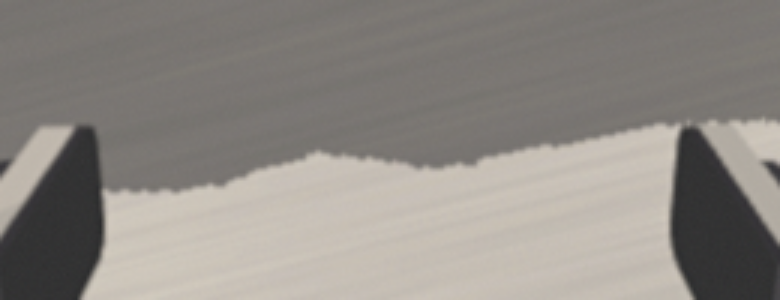

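View pics/f_w1.png

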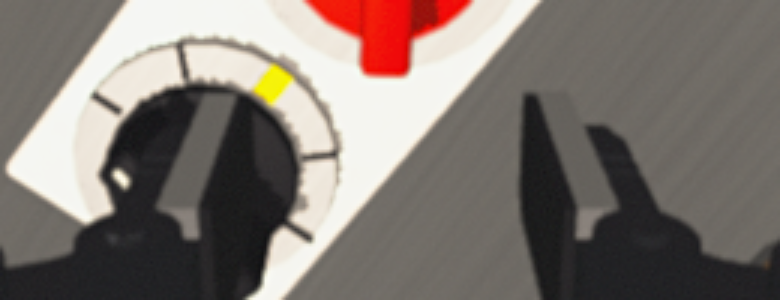

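Run:
```python
from h import *
go(502.3,-67.2,130,31)
```

```text
shift [ 0.1987 -0.8075 -0.1309]  turn=0.1486 yaw 84.5 rows>= 9 q7 0.9 t 11.2
```

jog_arm([
  [0.05,-0.8,-0.13,0.148],
  [0.05,-0.8,-0.13,0.148],
  [0.05,-0.8,-0.13,0.148],
  [0.05,-0.8,-0.13,0.148],
  [0.198,-0.806,-0.131,0.148],
  [0.198,-0.806,-0.131,0.148],
  [0.198,-0.806,-0.131,0.148],
  [0.198,-0.806,-0.131,0.148],
  [0.198,-0.806,-0.131,0.148],
  [0.198,-0.806,-0.131,0.148],
], claw=0.85)

```text
time_s: 12.2
ee_pos: [499.7, -70.3, 128.3]
tool_rot: [0.347, 0.616, -0.35, 0.614]
wrist_force: [-0.3, 0.8, 1.2]
width: 72.6
```

```bash
cat > look.py <<'E'
from h import *
import sys
c=ext('wrist'); im=eyes.capture('wrist'); cv2.imwrite('pics/'+sys.argv[1]+'.png',im); print(pose()[0].round(1))
L=eyesfind(im,c)
for ctr,a,r,ar in L:
    if a is None or ar<3000: continue
    print('-> ',end=''); go(ctr[0],ctr[1],7,a-90 if len(sys.argv)<3 else float(sys.argv[2]))
E
python3 look.py w4
```

```text
[500.8 -68.2 129. ]
eye [ 491.7 -173.7] tab deg -68.9 rmax 68.6 px [[211. 327.]]
eye [502.1 -66.7] tab deg 120.8 rmax 44.2 px [[284. 195.]]
-> shift [ 0.2439  0.0045 -0.001 ]  turn=0.0007 yaw 31.0 rows>= 3 q7 0.75 t 12.25
```

View pics/w4.png

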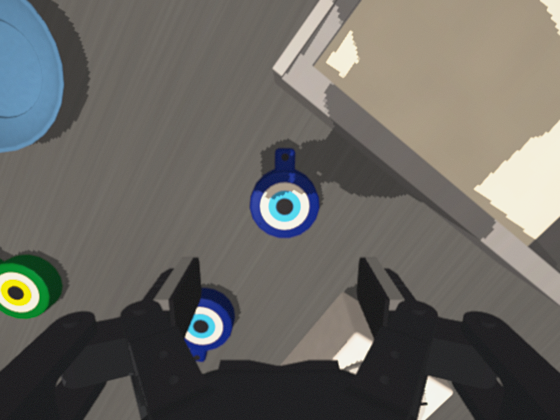

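Eye at (284,205), aligned. I'll descend.

jog_arm([
  [0.1,0.004,0,0],
  [0.18,0.004,0,0],
  [0.22,0.004,0,0],
  [0.24,0.004,0,0],
  [0.243,0.004,0,0],
  [0.243,0.004,0,0],
])

```text
time_s: 12.85
ee_pos: [504.3, -65.5, 9.4]
tool_rot: [0.347, 0.616, -0.347, 0.616]
wrist_force: [-0.0, -0.3, 0.4]
width: 72.4
```

```bash
python3 st.py
```

```text
[504.3 -65.5   9.4] F [-0.  -0.3  0.4] Mtool [ 0.   -0.04 -0.02] Ftool [-0.4 -0.2  0.3] w 72.42888796081402 q [-0.1   0.73  0.15  2.05 -0.26  0.38  0.81]
shift [ 0.0182 -0.7945 -0.635 ]  turn=0.0868 yaw 31.2 rows>= 11 q7 0.81 t 12.85
```

jog_arm([
  [0,0,0,0],
  [0,0,0,0],
  [0,0,0,0],
  [0,0,0,0],
  [0,0,0,0],
], claw=0, newtons=40)

```text
time_s: 13.35
ee_pos: [504.5, -65.8, 10.2]
tool_rot: [0.347, 0.616, -0.347, 0.617]
wrist_force: [-1.5, 0.7, 11.2]
width: 54.5
```

jog_arm([
  [-0.05,0,0,0],
  [-0.1,0,0,0],
  [-0.2,0,0,0],
  [-0.28,0,0,0],
  [-0.28,0,0,0],
  [-0.28,0,0,0],
])

```text
time_s: 13.95
ee_pos: [504.3, -65.6, 150.1]
tool_rot: [0.348, 0.615, -0.346, 0.617]
wrist_force: [0.6, -0.7, -1.6]
width: 54.3
```

```bash
cat > slot.py <<'E'
from h import *
import sys
C=np.array([585,112.]); a=np.radians(-6)
ax=np.array([np.cos(a),np.sin(a)]); ay=np.array([-np.sin(a),np.cos(a)])
x,y,z=map(float,sys.argv[1:4]); P=C+ax*x+ay*y; print('target',P.round(1)); go(P[0],P[1],z,-6); print(pose()[0].round(1),pose()[2]['width'])
E
python3 slot.py 0 45 150
python3 - <<'E'
from h import *
cv2.imwrite('pics/w5.png',eyes.capture('wrist'))
E
```

```text
target [589.7 156.8]
shift [ 0.0008  0.3765 -0.2918]  turn=0.1034 yaw 31.2 rows>= 5 q7 0.74 t 13.95
[504.3 -65.6 150.1] 54.34999678326236
```

View pics/w5.png

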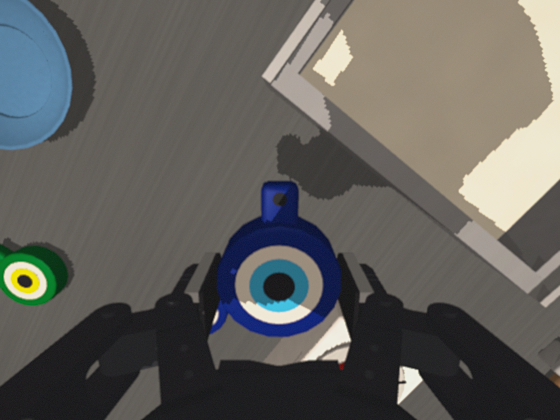

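Held level, with the tab in line. I'll carry it to the first slot, with a force increase in case the grip slackens.

jog_arm([
  [0,0.376,-0.292,0.103],
  [0,0.376,-0.292,0.103],
  [0,0.376,-0.292,0.103],
  [0,0.376,-0.292,0.103],
  [0,0.376,-0.292,0.103],
  [0,0.376,-0.292,0.103],
  [0,0.376,-0.292,0.103],
  [0,0.376,-0.292,0.103],
], newtons=60)

```text
time_s: 14.8
ee_pos: [588.5, 155.0, 147.9]
tool_rot: [-0.525, -0.473, 0.526, -0.473]
wrist_force: [-0.1, 0.2, -2.0]
width: 53.5
```

```bash
python3 slot.py 0 45 36;  python3 - <<'E'
from h import *
cv2.imwrite('pics/w6.png',eyes.capture('wrist'))
E
```

```text
target [589.7 156.8]
shift [ 0.2238  0.0024 -0.004 ]  turn=0.0002 yaw -5.9 rows>= 3 q7 -0.15 t 14.8
[588.5 155.  147.9] 53.53516717619494
```

View pics/w6.png

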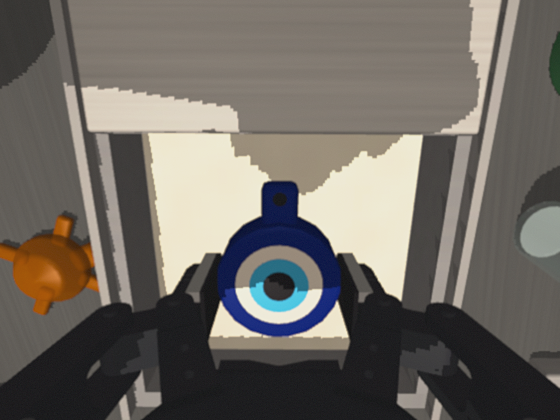

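jog_arm([
  [0.08,0,0,0],
  [0.15,0,0,0],
  [0.2,0,0,0],
  [0.214,0,0,0],
  [0.222,0,0,0],
  [0.222,0,0,0],
  [0.222,0,0,0],
])

```text
time_s: 15.55
ee_pos: [589.7, 156.4, 39.1]
tool_rot: [0.526, 0.473, -0.524, 0.474]
wrist_force: [0.8, -0.4, -1.9]
width: 53.5
```

```bash
python3 st.py
```

```text
[589.7 156.4  39.1] F [ 0.8 -0.4 -1.9] Mtool [-0.03 -0.02  0.02] Ftool [1.9 0.8 0.4] w 53.47132161203958 q [-0.59  0.8   0.35  1.78 -0.43  0.63 -0.09]
shift [ 0.0761 -1.1412  0.4323]  turn=-0.0164 yaw -5.9 rows>= 13 q7 -0.09 t 15.55
```

jog_arm([
  [0.005,0,0,0],
  [0.008,0,0,0],
  [0.008,0,0,0],
])

```text
time_s: 15.85
ee_pos: [589.6, 156.6, 35.4]
tool_rot: [0.526, 0.474, -0.524, 0.474]
wrist_force: [-5.7, -0.4, 22.4]
width: 53.7
```

jog_arm([
  [0,0,0,0],
  [0,0,0,0],
  [0,0,0,0],
  [0,0,0,0],
  [-0.1,0,0,0],
  [-0.2,0,0,0],
  [-0.24,0,0,0],
  [-0.24,0,0,0],
], claw=0.8)

```text
time_s: 16.65
ee_pos: [590.4, 156.7, 157.0]
tool_rot: [0.527, 0.473, -0.523, 0.474]
wrist_force: [-0.3, 0.9, -0.1]
width: 68.0
```

Run:
```python
from h import *
cv2.imwrite('pics/w7.png',eyes.capture('wrist'));im=eyes.capture('top');cv2.imwrite('pics/top3.png',im)
L=eyesfind(im,ext('top'))
for ctr,a,_,_ in L:
    if ctr[1]<-150: go(*ctr,130,(a if a<0 else a+180)+90 if a<0 else a-90)
```

```text
eye [ 496.6 -199. ] tab deg -71.0 rmax 43.8 px [[320. 168.]]
eye [ 557.6 -409.5] tab deg 90.7 rmax 42.1 px [[415. 141.]]
eye [596.2 163.1] tab deg 79.6 rmax 41.6 px [[146. 121.]]
shift [ 0.0473 -0.1111  0.7263]  turn=-0.0690 yaw -5.9 rows>= 8 q7 -0.15 t 16.75
shift [0.0471 0.0533 1.1326]  turn=-0.0182 yaw -5.9 rows>= 12 q7 -0.15 t 16.75
```

View pics/w7.png

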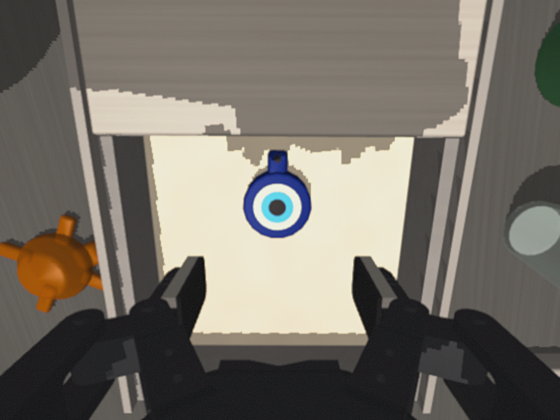

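View pics/top3.png

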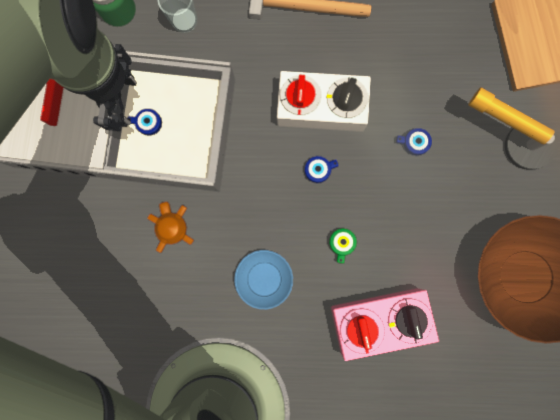

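First eye is flat in the chamber at wrist (277,207). On to the second.

jog_arm([
  [0.046,-0.111,0.726,-0.069],
  [0.046,-0.111,0.726,-0.069],
  [0.046,-0.111,0.726,-0.069],
  [0.046,-0.111,0.726,-0.069],
  [0.046,-0.111,0.726,-0.069],
  [0.046,-0.111,0.726,-0.069],
  [0.046,-0.111,0.726,-0.069],
  [0.046,-0.111,0.726,-0.069],
  [0.046,-0.111,0.726,-0.069],
  [0.046,-0.111,0.726,-0.069],
], claw=0.85)

```text
time_s: 17.75
ee_pos: [496.2, -198.7, 129.8]
tool_rot: [0.411, 0.576, -0.411, 0.575]
wrist_force: [0.0, 0.3, -0.2]
width: 72.6
```

```bash
python3 look.py w8
```

```text
[ 496.6 -198.   130. ]
eye [ 495.6 -198.7] tab deg -70.4 rmax 43.4 px [[278. 211.]]
-> shift [ 0.2461 -0.0021  0.001 ]  turn=-0.0015 yaw 19.0 rows>= 3 q7 0.83 t 17.8
```

View pics/w8.png

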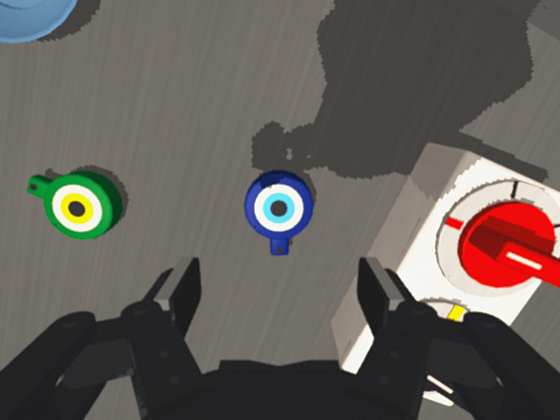

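jog_arm([
  [0.1,-0.002,0,0],
  [0.18,-0.002,0,0],
  [0.22,-0.002,0,0],
  [0.24,-0.002,0,0],
  [0.244,-0.002,0,0],
  [0.244,-0.002,0,0],
])

```text
time_s: 18.4
ee_pos: [496.2, -199.0, 9.3]
tool_rot: [0.411, 0.576, -0.411, 0.576]
wrist_force: [-0.4, 0.3, -0.7]
width: 72.6
```

jog_arm([
  [0,0,0,0],
  [0,0,0,0],
  [0,0,0,0],
  [0,0,0,0],
  [0,0,0,0],
], claw=0, newtons=50)

```text
time_s: 18.9
ee_pos: [496.4, -199.4, 10.3]
tool_rot: [0.411, 0.575, -0.41, 0.576]
wrist_force: [-2.1, 1.8, 12.6]
width: 53.9
```

jog_arm([
  [-0.05,0,0,0],
  [-0.1,0,0,0],
  [-0.2,0,0,0],
  [-0.28,0,0,0],
  [-0.28,0,0,0],
  [-0.28,0,0,0],
])

```text
time_s: 19.5
ee_pos: [496.2, -199.2, 150.2]
tool_rot: [0.411, 0.575, -0.41, 0.576]
wrist_force: [-0.2, -0.1, -1.6]
width: 53.9
```

```bash
python3 slot.py -50 -45 150
python3 - <<'E'
from h import *
cv2.imwrite('pics/w9.png',eyes.capture('wrist'))
E
```

```text
target [530.6  72.5]
shift [ 4.000e-04  2.416e-01 -4.915e-01]  turn=0.0694 yaw 19.0 rows>= 6 q7 0.83 t 19.5
[ 496.2 -199.2  150.2] 53.91519832092774
```

View pics/w9.png

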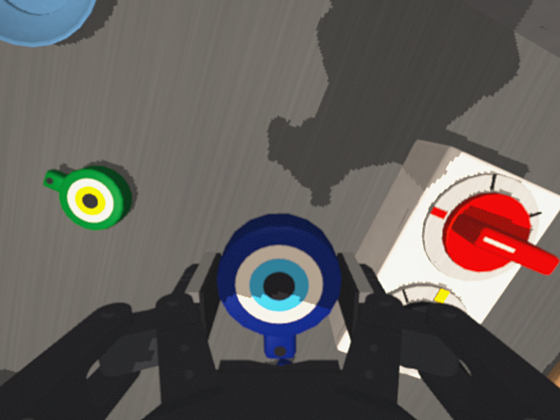

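Held. I'll carry it to slot (-50,-45).

jog_arm([
  [0,0.242,-0.491,0.069],
  [0,0.242,-0.491,0.069],
  [0,0.242,-0.491,0.069],
  [0,0.242,-0.491,0.069],
  [0,0.242,-0.491,0.069],
  [0,0.242,-0.491,0.069],
  [0,0.242,-0.491,0.069],
  [0,0.242,-0.491,0.069],
  [0,0.242,-0.491,0.069],
], newtons=60)

```text
time_s: 20.45
ee_pos: [530.0, 70.8, 148.3]
tool_rot: [-0.525, -0.473, 0.526, -0.473]
wrist_force: [-0.0, -0.1, -2.6]
width: 53.9
```

```bash
python3 slot.py -50 -45 36;  python3 - <<'E'
from h import *
cv2.imwrite('pics/w10.png',eyes.capture('wrist'))
E
```

```text
target [530.6  72.5]
shift [ 0.2246  0.001  -0.0037]  turn=0.0001 yaw -6.0 rows>= 3 q7 -0.02 t 20.45
[530.   70.8 148.3] 53.90632338569324
```

View pics/w10.png

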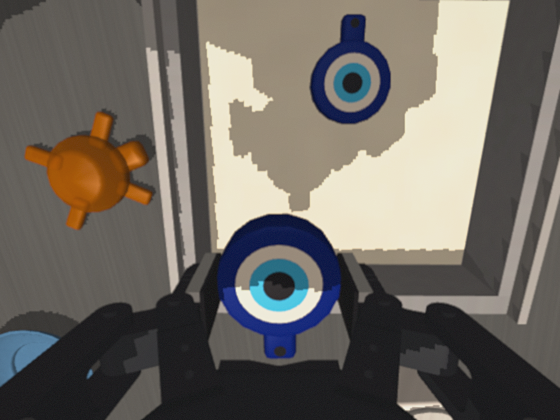

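jog_arm([
  [0.08,0.011,-0.002,0],
  [0.15,0.011,-0.002,0],
  [0.2,0.011,-0.002,0],
  [0.217,0.011,-0.002,0],
  [0.225,0.011,-0.002,0],
  [0.23,0.011,-0.002,0],
  [0.23,0.011,-0.002,0],
])

```text
time_s: 21.2
ee_pos: [536.1, 71.8, 35.5]
tool_rot: [0.526, 0.473, -0.525, 0.474]
wrist_force: [-6.0, -3.4, 8.9]
width: 53.8
```

```bash
python3 st.py
```

```text
[536.1  71.8  35.5] F [-6.  -3.4  8.9] Mtool [ 0.05 -0.73 -0.84] Ftool [-8.9 -5.6  4. ] w 53.76080607275331 q [-0.48  0.73  0.33  1.97 -0.45  0.51  0.07]
shift [ 0.0701 -1.0517  0.2539]  turn=-0.0165 yaw -5.9 rows>= 11 q7 0.07 t 21.2
```

jog_arm([
  [0,0,0,0],
  [0,0,0,0],
  [0,0,0,0],
  [0,0,0,0],
  [-0.1,0,0,0],
  [-0.2,0,0,0],
  [-0.24,0,0,0],
  [-0.24,0,0,0],
], claw=0.8)

```text
time_s: 22.0
ee_pos: [537.3, 72.9, 156.7]
tool_rot: [0.526, 0.473, -0.523, 0.474]
wrist_force: [0.8, 0.1, -0.7]
width: 68.2
```

Run:
```python
from h import *
im=eyes.capture('top');cv2.imwrite('pics/top4.png',im)
L=eyesfind(im,ext('top'))
for ctr,a,_,_ in L:
    if ctr[1]<-150: go(*ctr,150,a-90)
```

```text
eye [541.9  77. ] tab deg -95.9 rmax 44.1 px [[190. 147.]]
eye [ 558.1 -409.5] tab deg 91.5 rmax 38.0 px [[416. 141.]]
shift [0.009  0.1416 0.9554]  turn=-0.0205 yaw -5.9 rows>= 10 q7 -0.02 t 22.05
```

View pics/top4.png

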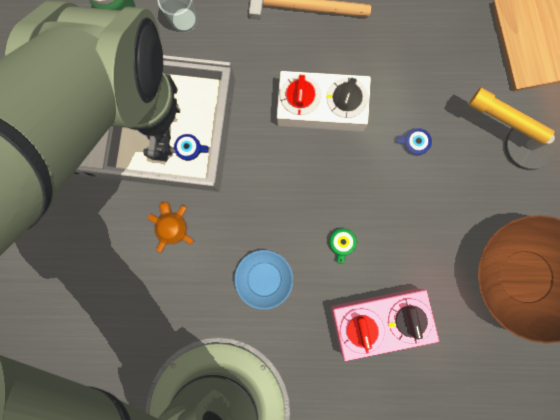

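jog_arm([
  [0.009,0.141,0.955,-0.0205],
  [0.009,0.141,0.955,-0.0205],
  [0.009,0.141,0.955,-0.0205],
  [0.009,0.141,0.955,-0.0205],
  [0.009,0.141,0.955,-0.0205],
  [0.009,0.141,0.955,-0.0205],
  [0.009,0.141,0.955,-0.0205],
  [0.009,0.141,0.955,-0.0205],
  [0.009,0.141,0.955,-0.0205],
  [0.009,0.141,0.955,-0.0205],
], claw=0.85)

```text
time_s: 23.05
ee_pos: [555.5, -413.2, 147.5]
tool_rot: [0.494, 0.506, -0.494, 0.505]
wrist_force: [-0.6, 0.7, 0.1]
width: 72.6
```

jog_arm([
  [0.01,0,0,0],
  [0.02,0,0,0],
  [0.02,0,0,0],
])

```text
time_s: 23.35
ee_pos: [556.9, -408.1, 137.4]
tool_rot: [0.493, 0.508, -0.493, 0.506]
wrist_force: [0.8, -0.3, -0.4]
width: 72.2
```

```bash
python3 look.py w11
```

```text
[ 557.2 -408.1  138.2]
eye [ 556.4 -406.6] tab deg 82.6 rmax 43.6 px [[280. 193.]]
-> shift [ 0.2624 -0.0014 -0.0026]  turn=0.0251 yaw 1.6 rows>= 3 q7 0.83 t 23.4
```

View pics/w11.png

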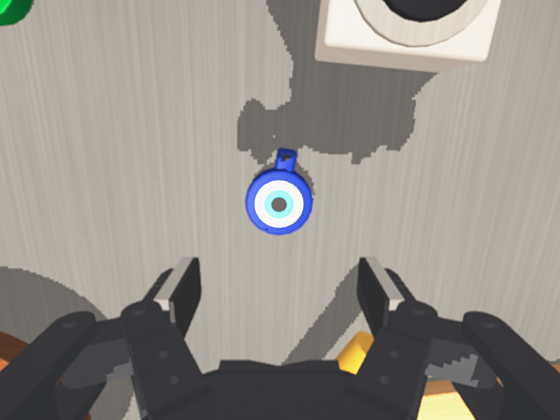

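Third eye at (279,204), tab leaning about 8°. I'll turn to match and descend.

jog_arm([
  [0.1,-0.0015,-0.0025,0.022],
  [0.18,-0.0015,-0.0025,0.025],
  [0.22,-0.0015,-0.0025,0.025],
  [0.25,-0.0015,-0.0025,0.025],
  [0.26,-0.0015,-0.0025,0.025],
  [0.261,-0.0015,-0.0025,0.025],
  [0.261,-0.0015,-0.0025,0.025],
])

```text
time_s: 24.1
ee_pos: [557.0, -408.8, 10.1]
tool_rot: [0.532, 0.466, -0.531, 0.467]
wrist_force: [0.5, -0.6, 0.4]
width: 72.5
```

jog_arm([
  [0,0,0,0],
  [0,0,0,0],
  [0,0,0,0],
  [0,0,0,0],
  [0,0,0,0],
], claw=0, newtons=50)

```text
time_s: 24.6
ee_pos: [556.9, -408.7, 10.4]
tool_rot: [0.532, 0.466, -0.531, 0.467]
wrist_force: [-1.6, 2.3, 10.9]
width: 53.9
```

jog_arm([
  [-0.05,0,0,0],
  [-0.1,0,0,0],
  [-0.2,0,0,0],
  [-0.28,0,0,0],
  [-0.28,0,0,0],
  [-0.28,0,0,0],
])

```text
time_s: 25.2
ee_pos: [556.8, -408.6, 150.1]
tool_rot: [0.532, 0.466, -0.531, 0.467]
wrist_force: [-0.1, 0.7, -2.1]
width: 54.2
```

```bash
python3 slot.py 50 -45 150
python3 - <<'E'
from h import *
cv2.imwrite('pics/w12.png',eyes.capture('wrist'))
E
```

```text
target [630.  62.]
shift [-2.000e-04  2.240e-02 -9.522e-01]  turn=-0.0042 yaw -7.5 rows>= 10 q7 0.7 t 25.2
[ 556.8 -408.6  150.1] 54.16576212955946
```

View pics/w12.png

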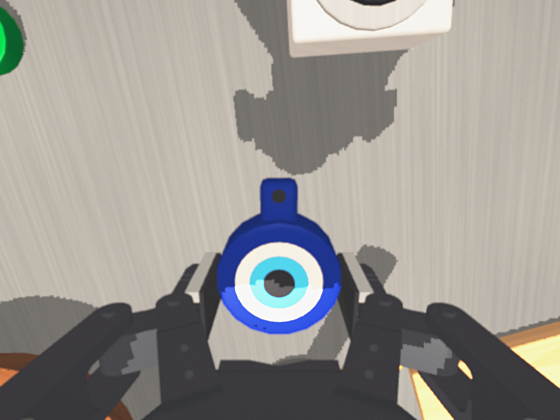

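jog_arm([
  [-0.02,-0.08,-0.1,0],
  [-0.02,-0.08,-0.2,0],
  [-0.02,-0.08,-0.3,0],
  [-0.02,-0.08,-0.4,0],
  [-0.02,-0.08,-0.5,0],
  [-0.02,-0.08,-0.6,0],
  [0,-0.03,-0.68,-0.004],
  [0,0,-0.76,-0.004],
  [0,0.015,-0.85,-0.004],
  [0,0.022,-0.92,-0.004],
], newtons=60)

```text
time_s: 26.25
ee_pos: [627.3, 49.6, 147.2]
tool_rot: [-0.525, -0.474, 0.526, -0.473]
wrist_force: [-0.1, -0.1, -0.8]
width: 53.9
```

```bash
python3 slot.py 50 -45 36;  python3 - <<'E'
from h import *
cv2.imwrite('pics/w13.png',eyes.capture('wrist'))
E
```

```text
target [630.  62.]
shift [ 0.2224  0.0032 -0.0253]  turn=0.0002 yaw -5.9 rows>= 3 q7 0.04 t 26.25
[627.3  49.6 147.2] 53.93968636449453
```

View pics/w13.png

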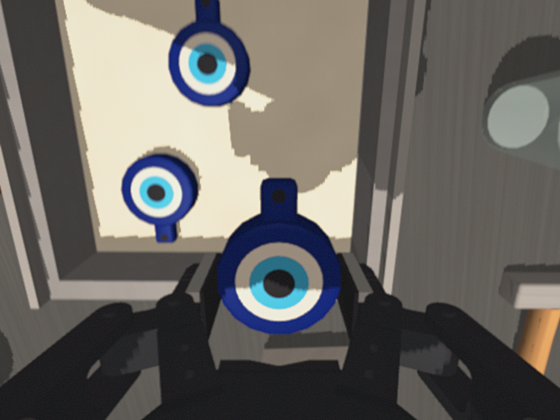

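jog_arm([
  [0.02,0,-0.025,0],
  [0.08,0,-0.025,0],
  [0.15,0,-0.025,0],
  [0.2,0,-0.025,0],
  [0.215,0,-0.025,0],
  [0.224,0,-0.025,0],
  [0.228,0,-0.025,0],
  [0.228,0,-0.025,0],
])

```text
time_s: 27.1
ee_pos: [629.0, 58.1, 35.9]
tool_rot: [0.526, 0.472, -0.526, 0.473]
wrist_force: [0.4, -0.2, -0.7]
width: 53.7
```

```bash
python3 st.py
```

```text
[629.   58.1  35.9] F [ 0.4 -0.2 -0.7] Mtool [0.03 0.01 0.05] Ftool [0.7 0.4 0.1] w 53.73259174270529 q [-0.43  0.84  0.37  1.72 -0.45  0.67  0.08]
shift [ 0.0705 -1.2385  0.2493]  turn=-0.0169 yaw -6.1 rows>= 13 q7 0.08 t 27.1
```

jog_arm([
  [0.002,0,0,0],
  [0.004,0,0,0],
  [0.004,0,0,0],
])

```text
time_s: 27.4
ee_pos: [629.4, 58.4, 35.4]
tool_rot: [0.527, 0.473, -0.525, 0.473]
wrist_force: [-10.6, -1.2, 31.1]
width: 53.7
```

jog_arm([
  [0,0,0,0],
  [0,0,0,0],
  [0,0,0,0],
  [0,0,0,0],
  [-0.1,0,0,0],
  [-0.2,0,0,0],
  [-0.3,0,0,0],
  [-0.36,0,0,0],
  [-0.36,0,0,0],
], claw=0.8)

```text
time_s: 28.3
ee_pos: [630.4, 58.6, 217.3]
tool_rot: [0.528, 0.472, -0.524, 0.474]
wrist_force: [-0.3, -0.9, -0.3]
width: 68.5
```

Run:
```python
from h import *
go(607,325,215,84)
cv2.imwrite('pics/w14.png',eyes.capture('wrist'))
cv2.imwrite('pics/scene3.png',eyes.capture('scene'))
```

```text
shift [ 0.0051 -0.1029 -0.5249]  turn=0.2498 yaw -6.1 rows>= 11 q7 -0.01 t 28.3
```

View pics/w14.png

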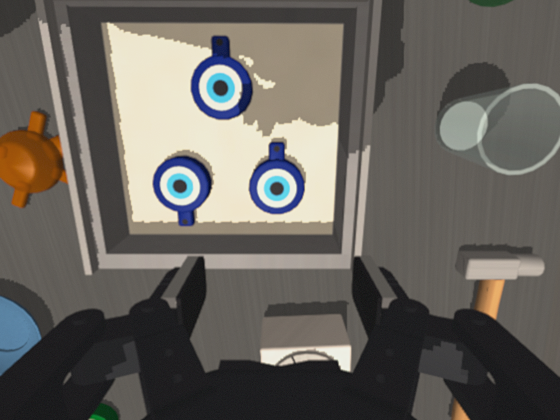

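View pics/scene3.png

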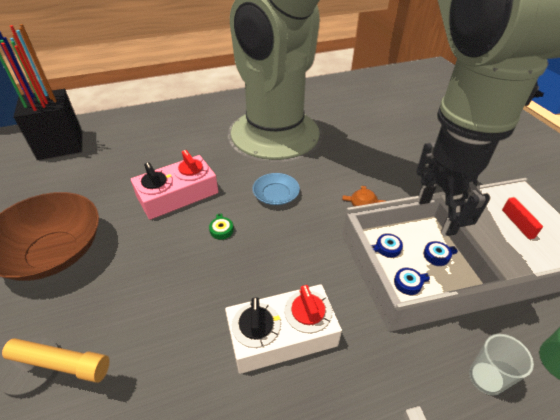

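All three eyes lie flat and apart (wrist (220,87), (180,186), (277,188)). Now the shutter grip.

jog_arm([
  [0,-0.103,-0.525,-0.25],
  [0,-0.103,-0.525,-0.25],
  [0,-0.103,-0.525,-0.25],
  [0,-0.103,-0.525,-0.25],
  [0,-0.103,-0.525,-0.25],
  [0,-0.103,-0.525,-0.25],
  [0,-0.103,-0.525,-0.25],
  [0,-0.103,-0.525,-0.25],
  [0,-0.103,-0.525,-0.25],
  [0,-0.103,-0.525,-0.25],
], claw=0.5)

```text
time_s: 29.4
ee_pos: [604.5, 324.9, 210.9]
tool_rot: [0.06, 0.705, -0.061, 0.704]
wrist_force: [0.4, -0.2, -0.7]
width: 43.0
```

jog_arm([
  [0,0,0,0],
  [0,0,0,-0.01],
  [0,0,0,-0.01],
])

```text
time_s: 29.7
ee_pos: [604.8, 324.9, 211.7]
tool_rot: [0.041, 0.706, -0.042, 0.705]
wrist_force: [-0.7, 0.3, -1.2]
width: 43.0
```

Run:
```python
from h import *
c=ext('wrist'); im=eyes.capture('wrist'); cv2.imwrite('pics/w15.png',im); print(pose()[0])
go(607.3,325,101,84)
```

```text
[604.84238859 324.96848471 211.91770628]
shift [0.2218 0.0008 0.0051]  turn=-0.0022 yaw 83.2 rows>= 3 q7 0.92 t 29.75
```

View pics/w15.png

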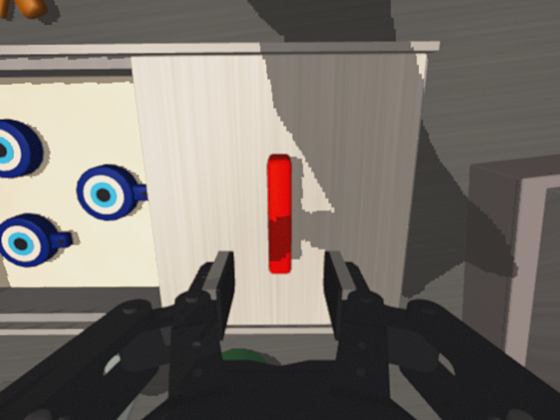

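Centred on the red bar. I'll descend, grip and slide shut, about 215 mm along −y.

jog_arm([
  [0.1,0,0.004,-0.002],
  [0.18,0,0.004,-0.002],
  [0.216,0,0.004,-0.002],
  [0.216,0,0.004,-0.002],
  [0.216,0,0.004,-0.002],
])

```text
time_s: 30.25
ee_pos: [607.3, 325.0, 105.2]
tool_rot: [0.036, 0.706, -0.037, 0.706]
wrist_force: [0.2, 0.3, 0.7]
width: 42.6
```

jog_arm([
  [0,0,0,0],
  [0,0,0,0],
  [0,0,0,0],
  [0,0,0,0],
  [0,0,0,0],
], claw=0, newtons=40)

```text
time_s: 30.75
ee_pos: [607.8, 325.0, 106.5]
tool_rot: [0.036, 0.706, -0.036, 0.707]
wrist_force: [-1.5, -1.8, 6.7]
width: 16.9
```

```bash
python3 st.py
python3 - <<'E'
from h import *
p,R,s=pose()
u=np.array([.108,.994,0])
go(*(p-u*200))
E
```

```text
[607.8 325.  106.5] F [-1.5 -1.8  6.7] Mtool [ 0.21  0.27 -0.43] Ftool [-6.7 -2.  -1.3] w 16.936862603742316 q [-0.62  0.77  0.07  1.52 -0.07  0.85  0.94]
shift [ 0.2103 -0.7708 -1.1432]  turn=0.2337 yaw 84.1 rows>= 14 q7 0.94 t 30.75
shift [-0.0004 -0.3999 -0.0024]  yaw 84.1 rows>= 4 q7 0.94 t 30.75
```

jog_arm([
  [0,-0.03,0,0],
  [0,-0.06,0,0],
  [0,-0.1,-0.001,0],
  [0,-0.14,-0.001,0],
  [0,-0.18,-0.001,0],
  [0,-0.22,-0.001,0],
  [0,-0.26,-0.001,0],
  [0,-0.3,-0.002,0],
  [0,-0.34,-0.002,0],
  [0,-0.37,-0.002,0],
])

```text
time_s: 31.75
ee_pos: [587.5, 140.3, 106.4]
tool_rot: [0.037, 0.706, -0.036, 0.707]
wrist_force: [-5.0, 4.1, 12.0]
width: 17.1
```

```bash
python3 st.py
```

```text
[587.5 140.3 106.4] F [-5.   4.1 12. ] Mtool [0.22 1.15 0.52] Ftool [-12.    3.6  -5.4] w 17.103397788802486 q [-0.37  0.65  0.05  1.77 -0.05  0.72  1.18]
shift [ 0.2112 -0.3993 -1.1405]  turn=0.2337 yaw 84.1 rows>= 13 q7 1.18 t 31.75
```

jog_arm([
  [0,-0.02,-0.001,0],
  [0,-0.04,-0.001,0],
  [0,-0.05,-0.001,0],
  [0,-0.058,-0.001,0],
  [0,-0.064,-0.001,0],
  [0,-0.064,-0.001,0],
])

```text
time_s: 32.35
ee_pos: [584.4, 111.1, 106.5]
tool_rot: [0.037, 0.705, -0.034, 0.707]
wrist_force: [-2.9, 10.8, 9.7]
width: 17.4
```

```bash
python3 st.py
```

```text
[584.4 111.1 106.5] F [-2.9 10.8  9.7] Mtool [0.37 0.79 1.93] Ftool [-9.7 10.5 -3.9] w 17.433356021633973 q [-0.32  0.64  0.05  1.79 -0.05  0.71  1.23]
shift [ 0.2094 -0.3396 -1.1408]  turn=0.2339 yaw 84.2 rows>= 13 q7 1.23 t 32.35
```

jog_arm([
  [0,-0.004,0,0],
  [0,-0.008,0,0],
  [0,-0.008,0,0],
  [0,-0.008,0,0],
])

```text
time_s: 32.75
ee_pos: [584.3, 111.0, 106.5]
tool_rot: [0.037, 0.705, -0.032, 0.707]
wrist_force: [0.3, 29.4, 4.1]
width: 17.2
```

```bash
python3 st.py
```

```text
[584.3 111.  106.5] F [ 0.3 29.4  4.1] Mtool [0.45 0.44 5.79] Ftool [-3.9 29.3 -2.6] w 17.249149422600542 q [-0.32  0.64  0.05  1.79 -0.05  0.7   1.23]
shift [ 0.207  -0.3368 -1.1419]  turn=0.2344 yaw 84.4 rows>= 13 q7 1.23 t 32.75
```

29 N with no motion after 215 mm of travel, so it's at the shut stop. I'll release and go to the dial.

jog_arm([
  [0,0.004,0,0],
  [0,0.004,0,0],
  [0,0.004,0,0],
  [-0.1,0.004,0,0],
  [-0.2,0.004,0,0],
  [-0.22,0.004,0,0],
  [-0.22,0.004,0,0],
], claw=0.5)

```text
time_s: 33.45
ee_pos: [584.4, 106.8, 217.0]
tool_rot: [0.036, 0.705, -0.036, 0.707]
wrist_force: [-0.3, -0.7, -0.3]
width: 43.0
```

Run:
```python
from h import *
go(633,-256,205,73)
```

```text
shift [ 0.0238 -0.712   0.1705]  turn=0.0310 yaw 84.2 rows>= 8 q7 1.23 t 33.45
```

jog_arm([
  [0,-0.1,0.02,0],
  [0,-0.712,0.17,0.031],
  [0,-0.712,0.17,0.031],
  [0,-0.712,0.17,0.031],
  [0,-0.712,0.17,0.031],
  [0.024,-0.712,0.17,0.031],
  [0.024,-0.712,0.17,0.031],
  [0.024,-0.712,0.17,0.031],
  [0.024,-0.712,0.17,0.031],
  [0.024,-0.712,0.17,0.031],
])

```text
time_s: 34.45
ee_pos: [631.7, -254.9, 201.6]
tool_rot: [0.105, 0.7, -0.104, 0.699]
wrist_force: [-0.5, 0.4, 0.8]
width: 42.6
```

Run:
```python
from h import *
c=ext('wrist'); im=eyes.capture('wrist'); cv2.imwrite('pics/w16.png',cv2.resize(im[120:270,150:410],None,fx=3,fy=3,interpolation=cv2.INTER_CUBIC))
go(633,-256,88,73); print(w2px(c,[(633,-256,104)]))
cv2.imwrite('pics/top5.png',eyes.capture('top'))
```

```text
shift [ 0.228  -0.0032  0.0033]  turn=0.0003 yaw 73.1 rows>= 3 q7 1.66 t 34.5
[[277.70389289 213.90500409]]
```

View pics/w16.png

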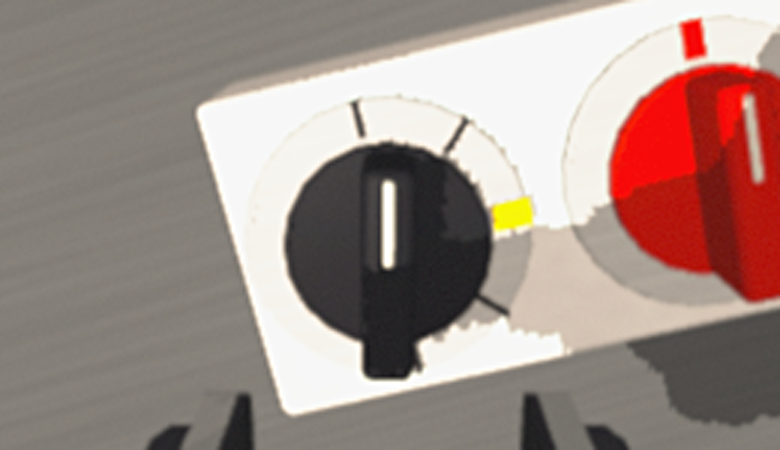

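View pics/top5.png

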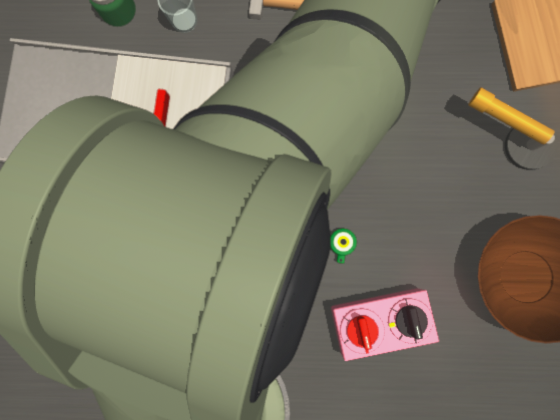

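Run:
```python
from h import *
c=ext('wrist')
f=lambda L,z:px2w(c,[(150+(x+.5)/3,120+(y+.5)/3) for x,y in L],z)
# box top edges
a=f([(205,101),(630,0)],60);d=a[0]-a[1];print('far edge',np.degrees(np.arctan2(d[1],d[0]))+90)
a=f([(198,112),(284,408)],60);d=a[1]-a[0];print('side edge',np.degrees(np.arctan2(d[1],d[0])))
t=f([(358,119),(456,136),(512,214),(494,303)],62);print(t.round(1))
A=np.c_[2*t[:,:2],np.ones(4)];s=np.linalg.lstsq(A,(t[:,:2]**2).sum(1),rcond=None)[0];print('ring centre',s[:2])
for k in (s[:2],np.array([633.,-256])): print(np.degrees(np.arctan2(*(t[:,:2]-k).T[::-1])))
b=f([(388,162),(387,376)],104);d=b[0]-b[1];print('bar',np.degrees(np.arctan2(d[1],d[0])),b.mean(0))
p=f([(388,182),(388,268)],104);d=p[0]-p[1];print('pointer',np.degrees(np.arctan2(d[1],d[0])))
```

```text
far edge -3.7252878489024965
side edge -3.593370408112565
[[ 598.5 -251.7   62. ]
 [ 611.2 -226.3   62. ]
 [ 638.  -216.9   62. ]
 [ 663.1 -229.1   62. ]]
ring centre [ 635.71302757 -254.21120236]
[176.09577442 131.29269911  86.41984293  42.58669945]
[172.8499572  126.27185253  82.64617437  41.85057556]
bar 162.90811532477252 [ 632.076068   -253.20501331  104.        ]
pointer 163.17243135980885
```

jog_arm([
  [0.1,0,0.003,0],
  [0.19,0,0.003,0],
  [0.224,0,0.003,0],
  [0.224,0,0.003,0],
  [0.224,0,0.003,0],
])

```text
time_s: 35.05
ee_pos: [634.5, -256.0, 92.6]
tool_rot: [0.104, 0.699, -0.104, 0.7]
wrist_force: [-0.0, 0.6, 1.5]
width: 42.5
```

jog_arm([
  [0,0,0,0],
  [0,0,0,0],
  [0,0,0,0],
  [0,0,0,0],
  [0,0,0,0],
], claw=0, newtons=40)

```text
time_s: 35.55
ee_pos: [634.6, -255.8, 92.9]
tool_rot: [0.104, 0.698, -0.104, 0.7]
wrist_force: [-0.4, 2.7, 11.7]
width: 13.1
```

```bash
python3 st.py; python3 -c "
from h import *
go(634.5,-254.5,90,-3.7+.01)"
```

```text
[ 634.6 -255.8   92.9] F [-0.4  2.7 11.7] Mtool [0.02 0.51 0.6 ] Ftool [-11.7   2.5  -1.1] w 13.113105523781373 q [ 0.22  0.78  0.13  1.54 -0.13  0.82  1.67]
shift [ 0.1822  0.1194 -1.3638]  turn=0.2030 yaw 73.1 rows>= 14 q7 1.67 t 35.55
shift [ 0.0057  0.0023 -0.001 ]  turn=0.2132 yaw 73.1 rows>= 9 q7 1.67 t 35.55
```

jog_arm([
  [0,0,0,0.02],
  [0,0,0,0.04],
  [0,0,0,0.06],
  [0,0,0,0.08],
  [0,0,0,0.1],
  [0,0,0,0.12],
  [0,0,0,0.14],
  [0,0,0,0.16],
  [0,0,0,0.18],
  [0,0,0,0.18],
])

```text
time_s: 36.55
ee_pos: [633.5, -256.7, 92.8]
tool_rot: [0.464, 0.533, -0.464, 0.534]
wrist_force: [-8.2, 0.6, 16.3]
width: 12.8
```

```bash
python3 st.py; python3 -c "
from h import *
go(634.5,-254.5,90,-3.7+.01)"
```

```text
[ 633.5 -256.7   92.8] F [-8.2  0.6 16.3] Mtool [ 0.03  0.27 -2.04] Ftool [-16.3  -8.   -1.7] w 12.813370877588063 q [ 0.04  0.83  0.43  1.55 -0.42  0.85  0.76]
shift [ 0.1842 -1.184  -0.6838]  turn=0.0221 yaw 8.0 rows>= 14 q7 0.76 t 36.55
shift [ 0.0057  0.0025 -0.004 ]  turn=0.0323 yaw 8.0 rows>= 2 q7 0.76 t 36.55
```

jog_arm([
  [0,0,0,0.01],
  [0,0,0,0.02],
  [0,0,0,0.028],
  [0,0,0,0.0325],
  [0,0,0,0.0325],
  [0,0,0,0.0325],
  [0,0,0,0.0325],
])

```text
time_s: 37.25
ee_pos: [633.3, -256.7, 92.8]
tool_rot: [0.515, 0.484, -0.515, 0.485]
wrist_force: [-9.9, 1.0, 16.7]
width: 13.1
```

```bash
python3 st.py
```

```text
[ 633.3 -256.7   92.8] F [-9.9  1.  16.7] Mtool [ 0.05  0.05 -2.32] Ftool [-16.7 -10.   -0.4] w 13.107231800616793 q [ 0.01  0.84  0.48  1.56 -0.47  0.86  0.6 ]
shift [ 0.1848 -1.2956 -0.4355]  turn=-0.0097 yaw -3.5 rows>= 14 q7 0.6 t 37.25
```

jog_arm([
  [0,0,0,0],
  [0,0,0,0],
  [0,0,0,0],
  [-0.1,0,0,0],
  [-0.2,0,0,0],
  [-0.24,0,0,0],
  [-0.24,0,0,0],
  [-0.24,0,0,0],
], claw=0.5)

```text
time_s: 38.05
ee_pos: [633.6, -255.8, 210.8]
tool_rot: [0.515, 0.485, -0.515, 0.485]
wrist_force: [0.3, 0.1, 0.1]
width: 42.9
```

Run:
```python
from h import *
c=ext('wrist'); im=eyes.capture('wrist'); cv2.imwrite('pics/w17.png',im); cv2.imwrite('pics/w17c.png',cv2.resize(im[120:270,150:410],None,fx=3,fy=3,interpolation=cv2.INTER_CUBIC))
go(633,-256,88,-3.7)
```

```text
shift [ 0.244  -0.0003  0.0009]  turn=0.0007 yaw -3.4 rows>= 3 q7 0.55 t 38.1
```

View pics/w17.png

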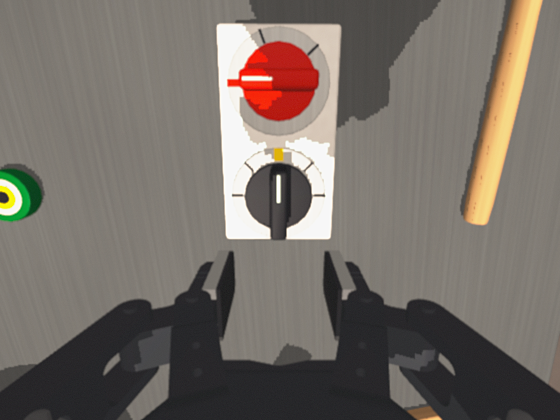

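View pics/w17c.png

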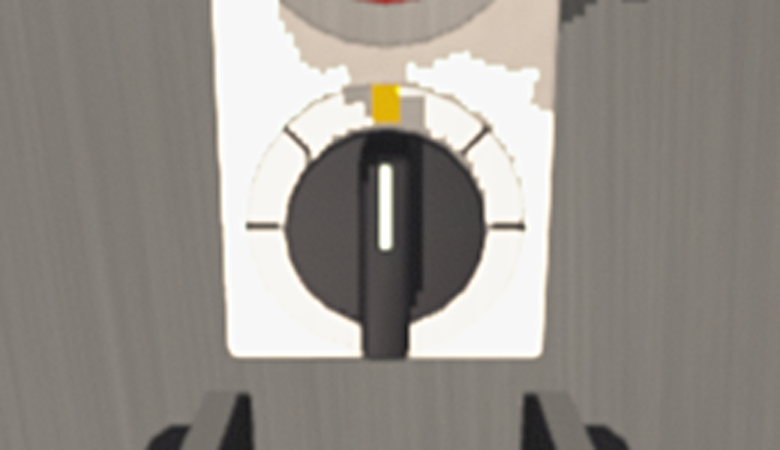

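The dial pointer sits exactly on the yellow mark: pointer and tick both at u≈278 in the wrist view. I'll back off and check everything.

jog_arm([
  [-0.06,0,0.1,0],
  [-0.1,-0.1,0.2,0],
  [-0.1,-0.2,0.3,0],
  [-0.1,-0.2,0.4,0],
  [-0.1,-0.2,0.5,0],
  [-0.1,-0.2,0.5,0],
  [-0.1,-0.2,0.5,0],
  [-0.1,-0.2,0.5,0],
])

```text
time_s: 38.9
ee_pos: [517.7, -500.1, 259.0]
tool_rot: [-0.515, -0.485, 0.515, -0.483]
wrist_force: [-0.3, 0.3, -0.7]
width: 42.5
```

```bash
python3 - <<'E'
from h import *
cv2.imwrite('pics/top6.png',eyes.capture('top'));cv2.imwrite('pics/scene6.png',eyes.capture('scene'))
E
python3 st.py
```

```text
[ 519.2 -498.4  259.7] F [ 0.3 -0.3 -0.3] Mtool [0.03 0.02 0.01] Ftool [0.3 0.3 0.3] w 42.57015186041466 q [ 0.38  0.73  0.56  1.31 -0.39  1.21  0.9 ]
shift [ 0.5217 -1.0952 -0.9327]  turn=-0.0094 yaw -3.4 rows>= 16 q7 0.9 t 39.0
```

View pics/top6.png

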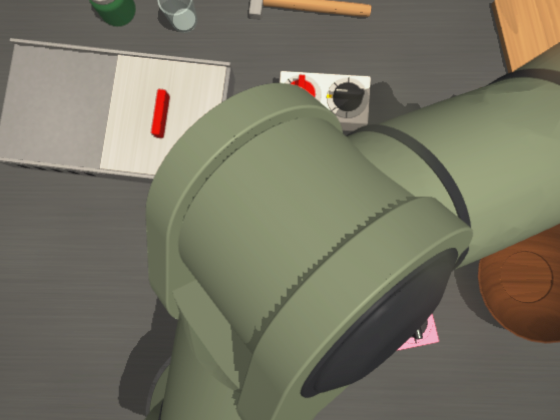

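View pics/scene6.png

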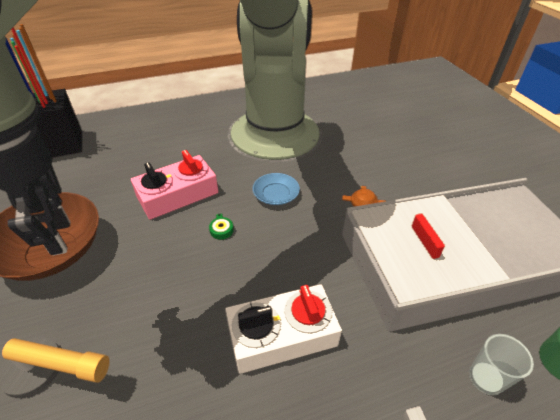

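The shutter is fully shut over the chamber, the red knob is at its tick and the black pointer is at yellow. The green eye and turtle haven't moved, and the arm is clear. I'll hand it in.

```bash
python3 -c "
from plant import ctrl
print(ctrl.close_job())"
```

```text
the job is handed in; nothing more can be done
None
```

The annealer is loaded as asked, and I handed the job in at about 39 s of robot time with the arm clear of everything. No verdict came back.

The steps, in order:
1. **Heater:** I turned the red knob anticlockwise to its off stop. The pointer lined up with the red tick in the wrist view.
2. **Shutter open:** I slid it to the open stop, where it pushed back with about 26 N.
3. **Amulets:** I laid the three blue eyes flat and side by side on the chamber floor. Three were all I could find; no fourth showed in any view.
4. **Shutter shut:** I slid it back about 215 mm to the shut stop, where it pushed back with about 29 N and moved no further.
5. **Dial:** I turned the black dial clockwise by about 77° to the yellow mark. The pointer sat on the middle of the tick in the close-up.

In the last scene view the shutter was shut, the red knob was at its tick and the dial was at yellow. The green eye and the turtle were in place. I only saw the amulets inside before the shutter closed. The arm hid part of the last overhead view, including part of the red knob and the turtle, so those two were checked from the scene camera. No check failed or disagreed.

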